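# Gang-clamp T-nut blanks in the bench fixture

## Task

Draw the fixture's sliding jaw back, stand every T-nut blank on the bed in one row end to end between anvil and jaw (feet down, lengthways along the bed), and slide the jaw firmly against them so that anvil, blanks and jaw all touch. Then run the captive nut down with the fingers, clockwise, until its white pointer is at the yellow mark, and only then use the spanner to tighten it to the red mark. Leave the row clamped, lay the spanner back on its green mat, lengthways along it, and leave the bottle, case and cup alone.

Things in the scene. Friction and masses are not known exactly. Their poses are not given: they have to be found in the camera images.
- bed: Clamping fixture, fixed: grey bed plate 100 (own x) x 340 (own y) x 12 mm, origin at the centre of its underside. At its +y end a fixed dark steel anvil (70 in x, 30 in y, top 54 mm above the underside) whose working face looks to -y; a blue sliding jaw travels along y. Between them the bed's top is flat, 12 mm above the origin.
- anvil_face (a point): Point on the anvil's working face, 10 mm above the bed's top (bed frame 0, 130, 22 mm); axes as the bed's. Blanks are clamped between this face and the jaw's.
- jaw (a joint): Sliding jaw: gap in m between anvil face and jaw face, 0 (shut) to 0.160 (open, moved to the bed's -y). Blue block 44 (x) x 105 (y) x 30 mm high on the bed's top, steel front face. Slides stiffly (8 N) and stays where left; the nut does not add to that, so do not shove it afterwards. Grip it from above across its 44 mm, about 25 mm behind the face.
- jaw_face (a point): Point on the jaw's front face (looks to the bed's +y), on the centre line, 10 mm above the bed's top; axes as the bed's.
- nut_axis (a point): Point on the nut's vertical axis, 70 mm behind the jaw's face and 35 mm before its rear end, at the top of the nut's flange: 46 mm above the bed's underside, 4 mm above the jaw's top. Moves with the jaw; axes as the bed's (does not turn with the nut). A 19 mm stud rises to 26 mm above this point.
- nut (a joint): Captive hex nut, rad, grows clockwise seen from above (tightening); 0 to 5.0, starts at 0 to 0.6, resistance 0.25 N m. 30 mm across flats, 20 mm tall, on a flange of 42 mm diameter. At 0 one pair of flats faces the bed's +x and -x (others every 60 deg) and the white pointer to +x; at 2.9 it is at the yellow mark (finger-tight), at 4.6 at the red mark (tight).
- blank_a: T-nut blank, bright aluminium, loose, may be absent: upside-down T, length 26 mm along its own y; foot 50 mm wide (x) and 12 mm high, neck 22 mm wide (x) from 12 to 38 mm height, blue dot on top. Origin at the centre of the underside. About 0.15 kg. Grip it across the neck. In the fixture its y lies along the bed's y, either way round.
- blank_a_p (a point): Point on the +y end face of blank_a, on its centre line, 10 mm above its underside.
- blank_a_m (a point): Point on the -y end face of blank_a, on its centre line, 10 mm above its underside.
- blank_b: T-nut blank, bright aluminium, loose, may be absent: upside-down T, length 30 mm along its own y; foot 50 mm wide (x) and 12 mm high, neck 22 mm wide (x) from 12 to 38 mm height, blue dot on top. Origin at the centre of the underside. About 0.15 kg. Grip it across the neck. In the fixture its y lies along the bed's y, either way round.
- blank_b_p (a point): Point on the +y end face of blank_b, on its centre line, 10 mm above its underside.
- blank_b_m (a point): Point on the -y end face of blank_b, on its centre line, 10 mm above its underside.
- blank_c: T-nut blank, bright aluminium, loose, may be absent: upside-down T, length 34 mm along its own y; foot 50 mm wide (x) and 12 mm high, neck 22 mm wide (x) from 12 to 38 mm height, blue dot on top. Origin at the centre of the underside. About 0.15 kg. Grip it across the neck. In the fixture its y lies along the bed's y, either way round.
- blank_c_p (a point): Point on the +y end face of blank_c, on its centre line, 10 mm above its underside.
- blank_c_m (a point): Point on the -y end face of blank_c, on its centre line, 10 mm above its underside.
- blank_d: T-nut blank, bright aluminium, loose, may be absent: upside-down T, length 38 mm along its own y; foot 50 mm wide (x) and 12 mm high, neck 22 mm wide (x) from 12 to 38 mm height, blue dot on top. Origin at the centre of the underside. About 0.15 kg. Grip it across the neck. In the fixture its y lies along the bed's y, either way round.
- blank_d_p (a point): Point on the +y end face of blank_d, on its centre line, 10 mm above its underside.
- blank_d_m (a point): Point on the -y end face of blank_d, on its centre line, 10 mm above its underside.
- mat: Green tool mat, fixed, 260 (own x) x 100 (own y) x 3 mm; origin at the centre of its underside: the place for the spanner.
- spanner: Loose open-ended steel spanner, 10 mm thick, about 0.25 kg. Origin on the underside at the jaws' centre (the nut's axis when engaged). Jaws open to own +x: prongs at y = +-16 to +-30 mm (opening 32 mm) from x = -18 to +14 mm, throat wall at x = -18.5 mm. Straight handle along own -x, 20 mm wide, to x = -206 mm. Starts on the mat, its x along the mat's x.
- spanner_grip (a point): Middle of the spanner's handle: 93 mm from the jaws' centre (own x = -93 mm), 5 mm above the underside; axes as the spanner's.
- oil: Bystander: oil bottle, 56 mm diameter, 150 mm tall, origin under its centre.
- case: Bystander: flat red instrument case 70 x 150 x 35 mm, origin under its centre.
- jar: Bystander: steel cup 70 mm diameter, 80 mm tall, origin under its centre.
Not all that is in view belongs to the job. Leave any black or orange look-alike of the blank_d alone.

How it is judged:
By the outcome, as a careful person would: the job done as asked, in the order asked, and still so for the second after the job is handed in, with the robot touching nothing.
Of blank_a, blank_b, blank_c, blank_d only 2 to 4 are there at a start; the rules pass over those that are not, and their reading is None.
At some moment in a run one of spanner may be knocked a few centimetres aside while the robot is not near it.
Once in a run the grip may slacken for a moment while it holds something.
It also fails if it takes over 208 s, if anything falls off the work surface, if the arm or the gripper's body presses on something with over 40 N, if the wrist force passes 120 N, or if a joint passes its speed limit or range.

## Robot

A 6-joint arm with a two-finger parallel gripper is mounted at the origin on the work surface. World frame = base frame: x ahead of the robot, y to its left, z up, the work surface at z = 0. Lengths are in m, angles in rad, forces in N, time in s.
With the tool pointing down it reaches from about 0.35 to 0.875 m from the base axis. Payload 4.2 kg.
Tool frame: the origin (TCP) lies on the centre line of the jaws, within the pads' length; the fingertips stand 8 mm ahead of it and the grasp point (between the pads) lies 11 mm behind it; z points along the fingers, y is the line along which they close (so a half turn about z gives the same grasp; the last joint's range is limited). The gripper opens to 85 mm and grips with 20 to 120 N. Pads are 22 mm wide; open, the fingers measure 114 mm over their backs; the gripper's body (76 mm by 85 mm) begins 54 mm behind the grasp point. The pads swing forward as they close: fully open they stand 13 mm farther back than shut.
Start: joints at [1.413, 0.385, 0.008, 0, -1.194, -0.259], TCP at [0.253, 0.571, 0.239] pointing down, gripper open.
Joint ranges: [-3.14, 3.14], [-1.21, 2.06], [-1.07, 1.41], [-3.16, 2.05], [-2.99, -0.16], [-3.1, 3.1]. Speed limits (rad/s): [2.79, 2.79, 3.14, 3.14, 3.14, 3.14].

## Interface

Orientations are given as a rotation vector (axis times angle).
In Python, from workcell import sense, optics, job, find_in, silhouettes, tip_of gives the robot as it stands.
- The arm moves only by the shell command python3 -m creep 'ROWS' [OPENING] [FORCE]. ROWS is JSON, a list of rows, each a list of 4 numbers: the shift along the tool's x, y, z as a fraction of full scale, then the turn about the tool's z as a fraction of full scale. In form: [[tx, ty, tz, roll], ...]. A call has 1 to 12 rows; each row shifts and turns the commanded pose from where the row before left it, along the tool's axes as they then stand; what a row does not reach is not made up. Full scale, the value 1, is 250 mm for a shift and pi rad for a turn. A row lasts 1/10 s, in which the tool goes at most 50 mm and 8.59 degrees, less where a joint would pass 70% of its speed; a pose out of reach is approached as far as the arm can. A call with a number of a shift or a turn outside -1 to 1 is refused whole. A call with a gripper value outside its range is refused whole. OPENING is the opening, from 0 (shut) to 1 (fully open), set as the call begins (- or left out, the last holds). The fingers move at their own pace and stop on an object; FORCE is the grip in N (left out, the last holds). Time passes only in rows, so rows that do not move let the fingers close. It gives the time, the measured TCP pose, the force, the opening and the grip force at its end, in the units of the state.
- sense(): the state, without advancing time (a new reading comes with each control period).
- optics.read_camera(name): name is "scene" or "top" or "wrist"; returns (picture, depth): 400x640x3 uint8, red, green, blue; 400x640 float32, m along the optical axis (not along the pixel's ray), 0 where there is no reading.
- optics.get_calibration(name): a dict with "vertical_fov" (degrees; the focal length in pixels is half the picture's height over the tangent of half this angle, whatever the lens; pixels are square), "cx", "cy" (the principal point, pixels), "dist_coeffs" ([k1, k2, p1, p2, k3] as OpenCV has them; the pictures are not rectified), "view" (4x4, takes a point from world to camera coordinates); the wrist camera has in their place "hand_eye" (4x4, takes a point from camera to tool coordinates, whose origin is the TCP and whose axes are the flange's). Camera axes: x right, y down, z forward; pixel columns grow to the right and rows downward; lengths in m; the calibration is good to about 2 mm. A picture is of the moment at which its call begins: read the wrist's pose just before it. get_calibration takes no time and is no camera call.
- job.finish_job(): hands the job in; it is judged then, once.
Trained networks look in the newest picture that a camera, given by its name, has taken for a name from the list of things; names that differ only in an ending like _2 or _b are one class to them, and where a whole thing is asked for, a point or a joint stands for the part that bears it (a point fixed in the world has none). Each returns a list of dicts, best first, with "p" (0 to 1); they miss things now and then, are a little off and sometimes report something else, mostly with a low value. They report only what shows in the picture. A call takes as long as a camera call. They do not tell look-alikes from the thing itself.
- find_in(thing, camera): "uv" ([column, row] in pixels, amid what is visible of it).
- silhouettes(thing, camera): "region" (400x640 bool, what is visible of it) and "uv" ([column, row] in pixels, amid what is visible of it).
- tip_of(thing, camera): "uv" ([column, row] in pixels: a listed point, or the origin of a listed thing).
The state is a dict: "time": time; "qpos": joint angles; "joint_vel": joint speeds; "joint_torque": joint torques, N m; "position": TCP position; "tool_rot": TCP orientation; "contact_force": force on the tool from outside, world axes, zero at the start; "ft_torque": the same for the moment, N m; "gripper_width": finger opening in m; "gripper_force": force on a finger pad.
Only numpy, scipy, OpenCV 4.12 (cv2) and the standard library are available. Lean on these libraries where they do the work, as an engineer would, in place of code of your own. Each camera call takes 0.05 s, during which the arm holds its last target. There are 200 camera calls.

## Working session

There is one attempt and no reset: what is moved stays moved. The work goes in short steps, Python scripts to look and compute and a shell command to move; the robot and the scene stay as the last step left them, time stands still between calls to the robot, and variables do not carry over. Pictures are saved under pics/ and viewed, at most 18 in all, crops included, and the job is handed in when it is done.

```bash
ls; mkdir -p pics; cat > h.py <<'E'
import numpy as np, cv2, json
from scipy.spatial.transform import Rotation as R
from workcell import sense, optics, job, find_in, silhouettes, tip_of
def cal(n):
    c=optics.get_calibration(n); f=200/np.tan(np.radians(c['vertical_fov'])/2)
    K=np.array([[f,0,c['cx']],[0,f,c['cy']],[0,0,1]]); d=np.array(c['dist_coeffs'],float)
    if 'view' in c: T=np.linalg.inv(np.array(c['view']))
    else:
        s=sense(); W=np.eye(4); W[:3,:3]=R.from_rotvec(s['tool_rot']).as_matrix(); W[:3,3]=s['position']; T=W@np.array(c['hand_eye'])
    return K,d,T
def ray(n,uv,C=None):
    K,d,T=C or cal(n); p=cv2.undistortPoints(np.array(uv,float).reshape(-1,1,2),K,d).reshape(-1,2)
    r=np.c_[p,np.ones(len(p))]@T[:3,:3].T
    return T[:3,3],r
def onz(n,uv,z,C=None):
    o,r=ray(n,uv,C); return o+r*((z-o[2])/r[:,2])[:,None]
def pts(n,uv,dep,C=None):
    o,r=ray(n,uv,C); return o+r*np.array(dep)[:,None]
def proj(n,P,C=None):
    K,d,T=C or cal(n); V=np.linalg.inv(T); rv=cv2.Rodrigues(V[:3,:3])[0]
    return cv2.projectPoints(np.array(P,float).reshape(-1,1,3),rv,V[:3,3],K,d)[0].reshape(-1,2)
def save(name,im): cv2.imwrite('pics/'+name,np.ascontiguousarray(im[:,:,::-1]))
def st():
    s=sense(); m=R.from_rotvec(s['tool_rot']).as_matrix()
    print('t',round(s['time'],2),'pos',np.round(s['position'],4),'toolx',np.round(m[:,0],3),'tooly',np.round(m[:,1],3),'z',np.round(m[:,2],3),'F',np.round(s['contact_force'],1),'M',np.round(s['ft_torque'],2),'w',round(s['gripper_width'],4),'g',round(s['gripper_force'],1),'q',np.round(s['qpos'],2))
E
cat > a.py <<'E'
from h import *
st()
for n in('scene','top'):
    im,d=optics.read_camera(n); save(n+'0.png',im); np.save(n+'0.npy',d)
    C=cal(n); print(n,C[2][:3,3].round(3),C[0][0,0])
    for t in('bed','jaw','blank_a','mat','spanner','oil','case','jar'):
        for x in silhouettes(t,n)[:6]:
            if x['p']<.3: continue
            m=x['region']; v,u=np.nonzero(m); dd=d[v,u]; ok=dd>0
            P=pts(n,np.c_[u,v][ok],dd[ok],C)
            print(t,round(x['p'],2),np.round(x['uv']),len(u),np.median(P,0).round(3),'zmax',np.percentile(P[:,2],98).round(3),'rgb',np.median(im[m],0))
    for t in('anvil_face','jaw_face','nut_axis','spanner_grip','spanner','bed','mat'):
        print(t,[(round(x['p'],2),np.round(x['uv'],1)) for x in tip_of(t,n)[:2]])
E
python3 a.py
```

```text
pics
t 0.0 pos [0.2528 0.571  0.2382] toolx [ 0.914 -0.405  0.   ] tooly [-0.405 -0.914  0.002] z [-0.001 -0.002 -1.   ] F [-0.2 -0.3 -0.3] M [ 0.03 -0.05  0.  ] w 0.0855 g 0.0 q [ 1.41  0.39  0.01 -0.   -1.19 -0.26]
scene [1.358 0.478 0.913] 456.0905505531684
bed 0.7 [279. 228.] 3677 [0.643 0.032 0.014] zmax 0.065 rgb [114. 103.  92.]
jaw 0.98 [285. 227.] 912 [0.638 0.051 0.042] zmax 0.071 rgb [85. 75. 70.]
blank_a 0.81 [341. 205.] 261 [0.471 0.142 0.022] zmax 0.04 rgb [144.  83.  39.]
blank_a 0.71 [339. 178.] 257 [0.367 0.086 0.018] zmax 0.04 rgb [60. 47. 32.]
blank_a 0.59 [314. 192.] 281 [0.456 0.051 0.015] zmax 0.04 rgb [139. 122. 100.]
blank_a 0.5 [403. 220.] 219 [0.44  0.317 0.023] zmax 0.04 rgb [144. 130. 112.]
mat 0.64 [245. 169.] 1255 [ 0.433 -0.204  0.003] zmax 0.012 rgb [ 71. 119.  59.]
spanner 0.79 [244. 176.] 518 [ 0.462 -0.18   0.012] zmax 0.017 rgb [115. 110.  91.]
oil 0.98 [362. 286.] 1000 [0.764 0.314 0.09 ] zmax 0.152 rgb [129.5 111.   89. ]
case 0.6 [167. 210.] 1293 [ 0.728 -0.269  0.034] zmax 0.039 rgb [158.  48.  33.]
jar 0.63 [461. 240.] 881 [0.492 0.497 0.055] 
[... 916 characters left out ...]
007 rgb [ 40. 119.  54.]
spanner 0.69 [453. 236.] 796 [ 0.459 -0.209  0.013] zmax 0.017 rgb [138. 129. 120.]
oil 0.77 [240. 119.] 729 [0.733 0.3   0.097] zmax 0.152 rgb [105.  75.  63.]
case 0.84 [474. 138.] 1773 [ 0.709 -0.279  0.034] zmax 0.039 rgb [145.  17.   7.]
jar 0.83 [160. 228.] 797 [0.473 0.51  0.044] zmax 0.082 rgb [52. 49. 45.]
jar 0.43 [237. 249.] 280 [0.427 0.312 0.019] zmax 0.042 rgb [143. 150. 136.]
anvil_face [(0.89, array([313.4, 166.3]))]
jaw_face [(0.77, array([324.6, 170.6]))]
nut_axis [(0.93, array([353.9, 165.1]))]
spanner_grip [(0.58, array([450.6, 235.4]))]
spanner [(0.69, array([415.4, 239. ]))]
bed [(0.67, array([364. , 169.9]))]
mat [(0.66, array([448.2, 243. ]))]
```

```bash
python3 -c "
import cv2
a=cv2.imread('pics/top0.png')[90:310,140:540];cv2.imwrite('pics/topc.png',cv2.resize(a,(800,440),interpolation=cv2.INTER_CUBIC))
a=cv2.imread('pics/scene0.png')[120:320,130:500];cv2.imwrite('pics/scc.png',cv2.resize(a,(800,432),interpolation=cv2.INTER_CUBIC))"
```

```text
(no output)
```

View pics/topc.png

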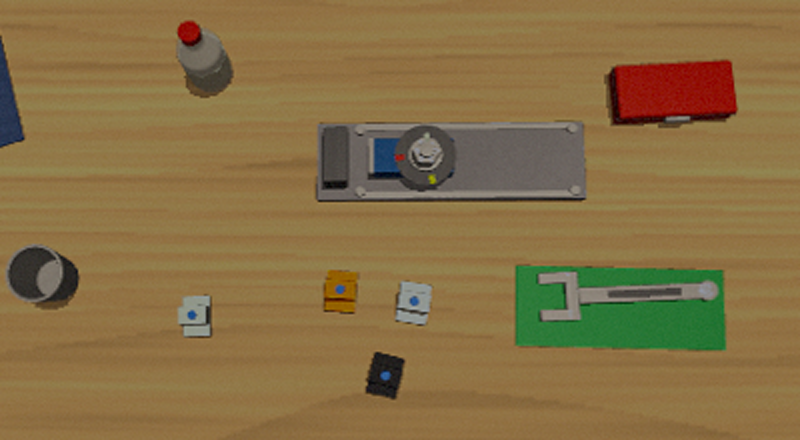

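View pics/scc.png

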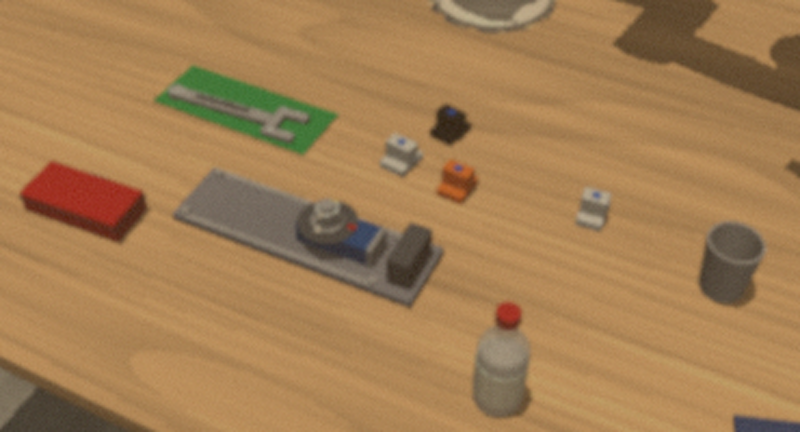

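```bash
cat > b.py <<'E'
from h import *
import sys
n='top'; im,d=optics.read_camera(n); C=cal(n)
v,u=np.nonzero(d>0); P=pts(n,np.c_[u,v],d[v,u],C); c=im[v,u].astype(int)
def rect(m,lab):
    Q=P[m]; 
    (cx,cy),(w,h),a=cv2.minAreaRect(Q[:,:2].astype(np.float32)); print(lab,len(Q),'c',round(cx,4),round(cy,4),'w,h',round(w,4),round(h,4),'ang',round(a,1),'med',np.median(Q,0).round(4))
def box(x0,x1,y0,y1,z0,z1): return (P[:,0]>x0)&(P[:,0]<x1)&(P[:,1]>y0)&(P[:,1]<y1)&(P[:,2]>z0)&(P[:,2]<z1)
table=box(.3,.7,-.4,.6,-.01,.004); print('table z',np.median(P[table,2]),P[table,2].std())
rect(box(.5,.75,-.25,.25,.008,.1),'bed')
rect(box(.5,.75,.08,.25,.045,.1),'anvil')
rect(box(.5,.75,-.1,.11,.036,.1),'jaw+dial')
rect(box(.5,.75,-.1,.11,.036,.046),'jaw+dial low')
rect(box(.5,.75,-.1,.11,.06,.1),'stud')
for x,y in((.444,.046),(.427,.313)):
    rect(box(x-.05,x+.05,y-.045,y+.045,.006,.1),'blank'); rect(box(x-.05,x+.05,y-.045,y+.045,.03,.1),'neck')
rect(box(.33,.55,-.36,-.03,.0075,.03),'spanner')
g=(c[:,1]>c[:,0]+30)&(c[:,1]>c[:,2]+30); rect(g&box(.3,.6,-.4,0,-.01,.02),'mat')
for nn in('scene',):
    im,d=optics.read_camera(nn)
for nn,t,z in(('top','anvil_face',.022),('top','jaw_face',.022),('top','nut_axis',.046),('scene','anvil_face',.022),('scene','jaw_face',.022),('scene','nut_axis',.046),('top','spanner_grip',.008),('top','spanner',.003),('scene','spanner_grip',.008),('scene','spanner',.003),('scene','mat',0),('top','mat',0)):
    r=tip_of(t,nn)
    if r: print(nn,t,onz(nn,r[0]['uv'],z).round(4))
E
python3 b.py
```

```text
table z 0.00010803387828706157 0.0019458927429228036
bed 5575 c 0.6339 -0.047 w,h 0.1567 0.4391 ang 11.1 med [ 0.6262 -0.0197  0.0136]
anvil 349 c 0.6243 0.1181 w,h 0.0696 0.076 ang 1.2 med [0.623  0.1415 0.0539]
jaw+dial 965 c 0.6255 0.0472 w,h 0.1068 0.0746 ang 87.7 med [0.6229 0.0416 0.0433]
jaw+dial low 734 c 0.6255 0.0472 w,h 0.1068 0.0746 ang 87.7 med [0.6229 0.0504 0.0425]
stud 148 c 0.6254 0.0313 w,h 0.0305 0.0328 ang 50.4 med [0.6243 0.0319 0.0672]
blank 320 c 0.4403 0.0522 w,h 0.0496 0.08 ang 83.0 med [0.4437 0.0458 0.0164]
neck 149 c 0.4456 0.0457 w,h 0.0376 0.022 ang 81.3 med [0.4459 0.0458 0.0378]
blank 309 c 0.4147 0.3178 w,h 0.0473 0.0814 ang 74.3 med [0.4252 0.314  0.0152]
neck 136 c 0.4269 0.315 w,h 0.022 0.0337 ang 2.5 med [0.4274 0.3147 0.0378]
spanner 923 c 0.4454 -0.2105 w,h 0.1853 0.2338 ang 38.3 med [ 0.4586 -0.1935  0.0129]
mat 3229 c 0.4414 -0.2113 w,h 0.2592 0.099 ang 89.0 med [ 0.4318 -0.2128  0.003 ]
top anvil_face [[0.6244 0.1213 0.022 ]]
top jaw_face [[0.6259 0.1039 0.022 ]]
top nut_axis [[0.6285 0.0321 0.046 ]]
scene jaw_face [[0.6231 0.1066 0.022 ]]
scene nut_axis [[0.6356 0.0359 0.046 ]]
top spanner_grip [[ 0.461  -0.2132  0.008 ]]
top spanner [[ 0.4538 -0.1261  0.003 ]]
scene spanner_grip [[ 0.4576 -0.2109  0.008 ]]
scene spanner [[ 0.456  -0.1187  0.003 ]]
scene mat [[ 0.4459 -0.1992  0.    ]]
top mat [[ 0.4424 -0.2097  0.    ]]
```

```bash
python3 -m creep '[[0,0,0,0.0459],[0,0,0,0.0459],[0,0,0,0.0459],[0,0,0,0.0459],[0,0,0,0.0459],[0,0,0,0.0459],[0,0,0,0.0459],[0,0,0,0.0459]]' 1; python3 -m creep '[[0.16,-0.112,-0.02,0],[0.16,-0.112,-0.02,0],[0.16,-0.112,-0.02,0],[0.16,-0.112,-0.02,0],[0.16,-0.112,-0.02,0],[0.16,-0.112,-0.02,0],[0.16,-0.112,-0.02,0],[0.16,-0.112,-0.02,0],[0.16,-0.112,-0.02,0],[0.16,-0.112,-0.02,0],[0.16,-0.112,-0.02,0],[0.16,-0.112,-0.02,0]]'; python3 -c "
from h import *
st(); c=optics.get_calibration('wrist'); print(np.round(c['hand_eye'],3),c['vertical_fov'])"
```

```text
time: 3.1
position: [0.253, 0.5715, 0.2393]
tool_rot: [-2.215, 2.228, 0.0]
contact_force: [0.0, -0.1, -0.2]
gripper_width: 0.0853
gripper_force: 0.0
time: 4.3
position: [0.5901, 0.0898, 0.2998]
tool_rot: [-2.222, 2.22, -0.0]
contact_force: [0.6, 1.7, 0.9]
gripper_width: 0.0856
gripper_force: 0.0
t 4.3 pos [0.5901 0.0898 0.2998] toolx [ 0.001 -1.    -0.   ] tooly [-1.    -0.001 -0.001] z [ 0.001  0.    -1.   ] F [0.6 1.7 0.9] M [ 0.06 -0.09  0.02] w 0.0856 g 0.0 q [ 0.42  0.3   0.04  0.   -1.31 -0.42]
[[ 0.    -0.946 -0.324  0.083]
 [ 1.     0.     0.     0.001]
 [ 0.    -0.324  0.946 -0.134]
 [ 0.     0.     0.     1.   ]] 70.8580440644503
```

```bash
cat > w.py <<'E'
from h import *
import sys
C=cal('wrist'); n='wrist'; im,d=optics.read_camera(n); save(sys.argv[1],im)
np.savez('w.npz',im=im,d=d)
v,u=np.nonzero(d>0); P=pts(n,np.c_[u,v],d[v,u],C); c=im[v,u].astype(int)
def box(x0,x1,y0,y1,z0,z1): return (P[:,0]>x0)&(P[:,0]<x1)&(P[:,1]>y0)&(P[:,1]<y1)&(P[:,2]>z0)&(P[:,2]<z1)
def rect(m,lab):
    M=np.zeros(d.shape,np.uint8); M[v[m],u[m]]=1; M=cv2.morphologyEx(M,cv2.MORPH_OPEN,np.ones((3,3)))
    k=M[v,u]>0; Q=P[k]
    if len(Q)<10: print(lab,'none'); return
    (cx,cy),(w,h),a=cv2.minAreaRect(Q[:,:2].astype(np.float32)); print(lab,len(Q),'c',round(cx,4),round(cy,4),'w,h',round(w,4),round(h,4),'ang',round(a,1),'lo',np.percentile(Q,1,axis=0).round(4),'hi',np.percentile(Q,99,axis=0).round(4),'zmed',np.median(Q[:,2]).round(4))
E
cat > w1.py <<'E'
from w import *
print('table',np.median(P[box(.3,.7,-.4,.4,-.01,.005),2]))
rect(box(.5,.75,-.25,.25,.009,.016),'bed'); rect(box(.5,.75,.11,.25,.047,.1),'anvil')
rect(box(.5,.75,.07,.12,.036,.046),'jawtop'); rect(box(.5,.75,-.1,.11,.065,.1),'stud')
for x,y in((.444,.046),(.427,.313)):
    rect(box(x-.05,x+.05,y-.045,y+.045,.006,.1),'blank'); rect(box(x-.05,x+.05,y-.045,y+.045,.032,.045),'neck')
rect(box(.33,.55,-.36,-.03,.0085,.02),'spanner')
for t,z in(('anvil_face',.022),('jaw_face',.022),('nut_axis',.046),('spanner_grip',.008),('spanner',.003)):
    print(t,[(round(r['p'],2),onz(n,r['uv'],z,C).round(4)) for r in tip_of(t,n)[:2]])
E
python3 w1.py w1.png
```

```text
table -0.00025330528594236235
bed 10278 c 0.6269 0.025 w,h 0.1006 0.2867 ang 0.6 lo [ 0.5768 -0.1167  0.0098] hi [0.6763 0.1558 0.0144] zmed 0.0119
anvil 955 c 0.6254 0.1436 w,h 0.0295 0.0687 ang 90.0 lo [0.591  0.1295 0.0499] hi [0.6585 0.1581 0.0553] zmed 0.0536
jawtop 716 c 0.6255 0.0868 w,h 0.0321 0.0438 ang 89.9 lo [0.6037 0.0709 0.0398] hi [0.6467 0.1027 0.0434] zmed 0.0417
stud 330 c 0.6293 0.0338 w,h 0.0304 0.0288 ang 19.2 lo [0.6126 0.0195 0.0651] hi [0.6442 0.0466 0.0732] zmed 0.0706
blank 942 c 0.4465 0.0474 w,h 0.0378 0.0501 ang 81.0 lo [0.421  0.0269 0.0084] hi [0.4721 0.0661 0.0394] zmed 0.0318
neck 462 c 0.4463 0.0474 w,h 0.0378 0.0227 ang 81.7 lo [0.4342 0.0282 0.0335] hi [0.4588 0.066  0.0397] zmed 0.0377
blank 63 c 0.4492 0.3172 w,h 0.0075 0.0339 ang 6.5 lo [0.4438 0.3003 0.0089] hi [0.4534 0.3333 0.0132] zmed 0.0112
neck none
spanner 229 c 0.4545 -0.1125 w,h 0.0604 0.0116 ang 0.6 lo [ 0.4252 -0.1178  0.0091] hi [ 0.4845 -0.1066  0.0146] zmed 0.0125
anvil_face []
jaw_face [(0.85, array([[0.6307, 0.1047, 0.022 ]]))]
nut_axis [(0.76, array([[0.6246, 0.0321, 0.046 ]]))]
spanner_grip []
spanner []
```

View pics/w1.png

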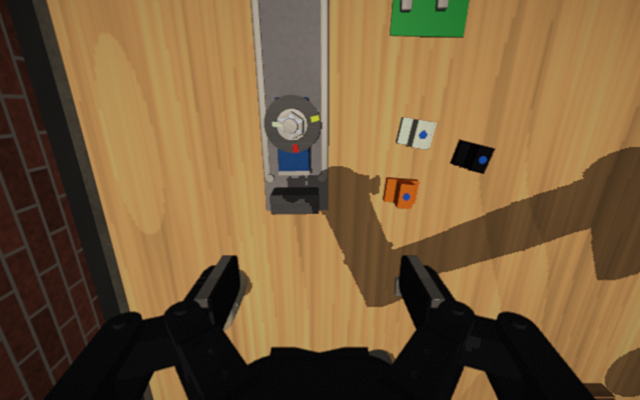

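```bash
python3 -m creep '[[0.048,-0.143,0,0],[0,0,0.19,0],[0,0,0.19,0],[0,0,0.19,0],[0,0,0.19,0],[0,0,0.1,0],[0,0,0,0]]' 0.75; python3 -c "
from h import *
st()"
```

```text
time: 5.3
position: [0.6214, 0.0803, 0.0799]
tool_rot: [2.218, -2.213, -0.007]
contact_force: [0.0, 0.2, 0.3]
gripper_width: 0.0638
gripper_force: 0.0
t 5.3 pos [0.6214 0.0803 0.0799] toolx [ 0.002 -1.     0.003] tooly [-1.    -0.002  0.009] z [-0.009 -0.003 -1.   ] F [0.  0.2 0.3] M [-0.04  0.07  0.  ] w 0.0638 g 0.0 q [ 0.39  0.54 -0.17 -0.   -0.87 -0.38]
```

```bash
python3 -m creep '[[0.009,-0.016,0.08,0],[0,0,0.08,0],[0,0,0.05,0],[0,0,0,0],[0,0,0,0]]'; python3 -c "
from h import *
st()"
```

```text
time: 5.8
position: [0.6297, 0.0781, 0.0332]
tool_rot: [-2.222, 2.218, -0.002]
contact_force: [1.1, -0.3, -0.3]
gripper_width: 0.0641
gripper_force: 0.0
t 5.8 pos [0.6297 0.0781 0.0332] toolx [ 0.002 -1.    -0.   ] tooly [-1.    -0.002 -0.002] z [ 0.002  0.    -1.   ] F [ 1.1 -0.3 -0.3] M [ 0.02 -0.02 -0.02] w 0.0641 g 0.0 q [ 0.38  0.6  -0.2   0.   -0.77 -0.38]
```

```bash
python3 -m creep '[[0,0.016,0.02,0],[0,0,0,0],[0,0,0,0]]'; python3 -m creep '[[0,0,0,0],[0,0,0,0],[0,0,0,0],[0,0,0,0],[0,0,0,0],[0,0,0,0]]' 0 60;  python3 -c "
from h import *
st()"
```

```text
time: 6.1
position: [0.625, 0.0774, 0.0273]
tool_rot: [-2.222, 2.22, -0.001]
contact_force: [-0.1, 0.1, 0.3]
gripper_width: 0.0641
gripper_force: 0.0
time: 6.7
position: [0.6268, 0.0775, 0.028]
tool_rot: [-2.22, 2.218, -0.004]
contact_force: [5.6, -1.3, 4.1]
gripper_width: 0.0427
gripper_force: 63.7
t 6.7 pos [0.6268 0.0775 0.028 ] toolx [ 0.001 -1.    -0.001] tooly [-1.    -0.001 -0.004] z [ 0.004  0.001 -1.   ] F [ 5.6 -1.3  4.1] M [-0.51 -1.15  0.07] w 0.0427 g 63.7 q [ 0.38  0.6  -0.21  0.   -0.75 -0.38]
```

```bash
python3 -m creep '[[0.02,0,0,0],[0.04,0,0,0],[0.05,0,0,0],[0.05,0,0,0],[0.05,0,0,0],[0.05,0,0,0],[0.05,0,0,0],[0.04,0,0,0],[0.03,0,0,0],[0,0,0,0],[0,0,0,0]]' ; python3 -c "
from h import *
st()"
```

```text
time: 7.8
position: [0.6277, -0.0162, 0.028]
tool_rot: [-2.219, 2.216, -0.005]
contact_force: [5.9, 2.1, 2.6]
gripper_width: 0.043
gripper_force: 63.6
t 7.8 pos [ 0.6277 -0.0162  0.028 ] toolx [ 0.001 -1.    -0.002] tooly [-1.    -0.001 -0.006] z [ 0.006  0.002 -1.   ] F [5.9 2.1 2.6] M [ 0.77 -1.11  0.02] w 0.043 g 63.6 q [ 0.23  0.6  -0.22 -0.   -0.74 -0.23]
```

```bash
python3 -m creep '[[0,0,0,0],[0,0,0,0],[0,0,-0.12,0],[0,0,-0.16,0],[0,0,-0.16,0],[-0.05,0.145,0,0],[-0.05,0.145,0,0],[-0.05,0.145,0,0],[-0.05,0.145,0,0],[-0.05,0.145,0,0],[0,0,0,0],[0,0,0,0]]' 0.65;  python3 -m creep '[[0,0,0,0.046],[0,0,0,0],[0,0,0,0]]'; cat > w2.py <<'E'
from w import *
st()
for x,y in((.4465,.0474),):
    rect(box(x-.05,x+.05,y-.045,y+.045,.006,.1),'blank'); rect(box(x-.05,x+.05,y-.045,y+.045,.032,.045),'neck')
E
python3 w2.py w2.png
```

```text
time: 9.0
position: [0.4425, 0.0447, 0.1368]
tool_rot: [2.222, -2.219, -0.001]
contact_force: [0.6, 0.2, 0.3]
gripper_width: 0.0554
gripper_force: 0.0
time: 9.3
position: [0.4441, 0.0445, 0.1365]
tool_rot: [2.057, -2.373, -0.0]
contact_force: [-0.3, 0.3, 0.2]
gripper_width: 0.0555
gripper_force: 0.0
t 9.35 pos [0.4441 0.0446 0.1365] toolx [-0.142 -0.99   0.   ] tooly [-0.99   0.142  0.001] z [-0.001 -0.    -1.   ] F [-0.6  0.6 -0.5] M [-0.    0.04  0.02] w 0.0555 g 0.0 q [ 0.47  0.19 -0.56 -0.   -0.82 -0.61]
blank 2196 c 0.4462 0.0475 w,h 0.0388 0.0499 ang 82.2 lo [0.4212 0.0266 0.0088] hi [0.4704 0.0673 0.0391] zmed 0.0231
neck 1029 c 0.446 0.0476 w,h 0.0388 0.022 ang 82.0 lo [0.4336 0.0279 0.0338] hi [0.4577 0.0665 0.0393] zmed 0.0377
```

```bash
python3 -m creep '[[-0.013,-0.006,0.15,0],[0,0,0.15,0],[0,0,0.1,0],[0,0,0.05,0],[0,0,0,0],[0,0,0,0]]'; python3 -m creep '[[0,0,0,0],[0,0,0,0],[0,0,0,0],[0,0,0,0],[0,0,0,0],[0,0,0,0]]' 0 60; python3 -m creep '[[0,0,-0.1,0],[0,0,-0.15,0],[0,0,-0.1,0],[0,0,0,0],[0,0,0,0]]'
```

```text
time: 9.95
position: [0.4461, 0.0478, 0.0243]
tool_rot: [2.057, -2.374, 0.0]
contact_force: [-1.0, -0.1, 1.4]
gripper_width: 0.0557
gripper_force: 0.0
time: 10.55
position: [0.4466, 0.0482, 0.0255]
tool_rot: [-2.055, 2.373, -0.001]
contact_force: [-1.0, -0.2, 6.3]
gripper_width: 0.0209
gripper_force: 59.8
time: 11.05
position: [0.445, 0.0477, 0.1117]
tool_rot: [-2.055, 2.376, 0.001]
contact_force: [-0.6, -0.3, -2.5]
gripper_width: 0.0209
gripper_force: 59.5
```

```bash
python3 -m creep '[[0,0,0,-0.0242],[0,0,0,-0.0242],[0,0,0,0],[-0.0453,-0.1456,0,0],[-0.0453,-0.1456,0,0],[-0.0453,-0.1456,0,0],[-0.0453,-0.1456,0,0],[-0.0453,-0.1456,0,0],[0,0,0,0],[0,0,0,0],[0,0,0,0]]'; cat > w3.py <<'E'
from w import *
st()
rect(box(.55,.7,-.1,.1,.009,.016),'bed'); rect(box(.55,.72,.11,.25,.049,.06),'anvil')
rect(box(.5,.75,-.06,.03,.036,.046),'jawtop'); rect(box(.55,.7,.04,.125,.055,.1),'held')
m=box(.55,.7,-.12,.1,.009,.016)
for y in(-.1,-.06,-.02,.02,.04,.06):
    k=m&(abs(P[:,1]-y)<.004)
    if k.sum()>20: print(y,np.percentile(P[k,0],[.5,99.5]).round(4))
E
python3 w3.py w3.png
```

```text
time: 12.15
position: [0.6256, 0.1053, 0.1103]
tool_rot: [2.227, -2.212, -0.003]
contact_force: [0.3, 0.0, -2.9]
gripper_width: 0.0204
gripper_force: 64.7
t 12.2 pos [0.6257 0.1054 0.1109] toolx [ 0.007 -1.     0.001] tooly [-1.    -0.007  0.002] z [-0.002 -0.001 -1.   ] F [-0.8 -0.6 -2.5] M [-0.   -0.   -0.02] w 0.0205 g 64.7 q [ 0.42  0.51 -0.13 -0.   -0.93 -0.41]
bed 18938 c 0.6266 0.0266 w,h 0.1009 0.1477 ang 0.6 lo [ 0.5775 -0.0441  0.0102] hi [0.6758 0.0984 0.0138] zmed 0.0119
anvil 15 c 0.6584 0.1313 w,h 0.0023 0.0022 ang 51.3 lo [0.6569 0.1301 0.0507] hi [0.6596 0.1322 0.0539] zmed 0.0525
jawtop 6108 c 0.6268 -0.0139 w,h 0.0604 0.0481 ang 0.9 lo [ 0.6019 -0.0374  0.0402] hi [0.6523 0.0098 0.0445] zmed 0.0422
held 1792 c 0.6246 0.0954 w,h 0.05 0.0204 ang 0.5 lo [0.6001 0.0855 0.0858] hi [0.6492 0.1048 0.0991] zmed 0.0961
-0.02 [0.5774 0.6768]
0.02 [0.5773 0.6762]
0.04 [0.5769 0.6751]
0.06 [0.577  0.6751]
```

View pics/w3.png

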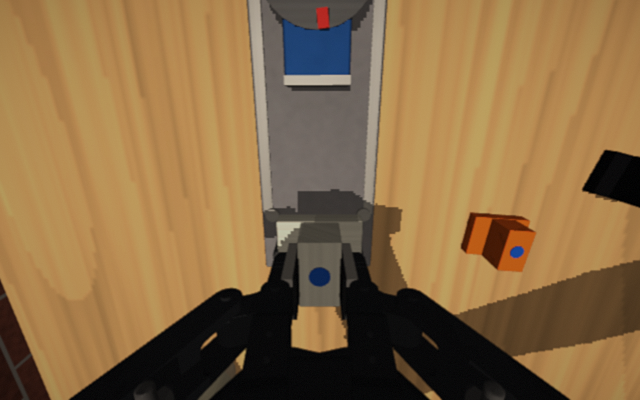

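```bash
python3 -m creep '[[-0.006,-0.004,0.1,0.0],[0,0,0.1,0],[0,0,0.06,0],[0,0,0.02,0],[0,0,0.008,0],[0,0,0,0],[0,0,0,0]]'; python3 -c "
from h import *
st()"
```

```text
time: 12.9
position: [0.6288, 0.1076, 0.0411]
tool_rot: [-2.229, 2.211, -0.002]
contact_force: [1.2, 0.8, -1.9]
gripper_width: 0.0206
gripper_force: 65.0
t 12.9 pos [0.6288 0.1076 0.0411] toolx [ 0.008 -1.    -0.001] tooly [-1.    -0.008 -0.002] z [ 0.002  0.001 -1.   ] F [ 1.2  0.8 -1.9] M [0.02 0.   0.01] w 0.0206 g 65.0 q [ 0.42  0.6  -0.18  0.   -0.79 -0.41]
```

```bash
python3 -m creep '[[0,0.005,0.012,0.0],[0,0,0,0],[0,0,0,0]]'; python3 -m creep '[[0,0,0,0.0],[0,0,0,0]]'
```

```text
time: 13.2
position: [0.6274, 0.1076, 0.0376]
tool_rot: [-2.229, 2.211, -0.001]
contact_force: [-0.3, -0.1, 0.9]
gripper_width: 0.0203
gripper_force: 65.3
time: 13.4
position: [0.6274, 0.1076, 0.0376]
tool_rot: [-2.23, 2.211, -0.001]
contact_force: [-1.4, 1.1, 3.6]
gripper_width: 0.0205
gripper_force: 65.6
```

```bash
python3 -m creep '[[0,0,0,0.0],[0,0,0,0],[0,0,-0.1,0],[0,0,-0.16,0],[0,0,-0.16,0]]' 0.6; python3 -m creep '[[-0.1185,0.1145,0,0],[-0.1185,0.1145,0,0],[-0.1185,0.1145,0,0],[-0.1185,0.1145,0,0],[-0.1185,0.1145,0,0],[-0.1185,0.1145,0,0],[-0.1185,0.1145,0,-0.011],[0,0,0,0],[0,0,0,0],[0,0,0,0]]'; sed -i 's/(.4465,.0474)/(.427,.315)/' w2.py; python3 w2.py w4.png
```

```text
time: 13.9
position: [0.6263, 0.107, 0.142]
tool_rot: [2.228, -2.211, -0.001]
contact_force: [-0.2, 1.1, -0.6]
gripper_width: 0.0513
gripper_force: 0.0
time: 14.9
position: [0.4252, 0.3127, 0.1417]
tool_rot: [2.267, -2.174, 0.0]
contact_force: [-0.2, -0.4, -0.3]
gripper_width: 0.051
gripper_force: 0.0
t 14.95 pos [0.4254 0.3124 0.1417] toolx [ 0.041 -0.999  0.   ] tooly [-0.999 -0.041  0.   ] z [-0. -0. -1.] F [0.7 0.7 0.3] M [-0.05  0.01  0.02] w 0.0512 g 0.0 q [ 0.94  0.32 -0.37  0.   -0.89 -0.9 ]
blank 1924 c 0.4282 0.3166 w,h 0.0495 0.0343 ang 3.3 lo [0.4038 0.2992 0.0082] hi [0.4522 0.3333 0.0392] zmed 0.0226
neck 892 c 0.4281 0.3166 w,h 0.0218 0.0342 ang 2.9 lo [0.4168 0.2997 0.0335] hi [0.4391 0.3332 0.0394] zmed 0.0377
```

View pics/w4.png

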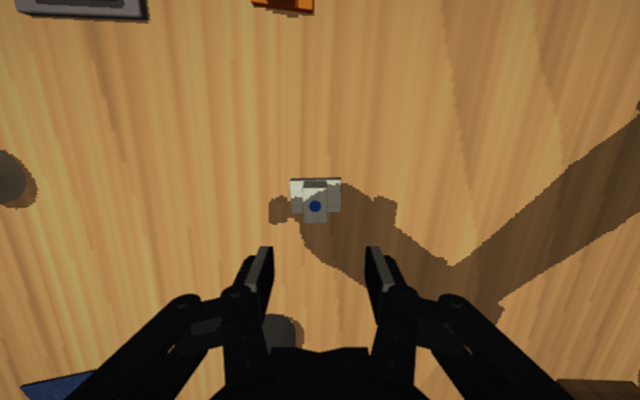

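```bash
python3 -m creep '[[-0.016,-0.012,0.15,0],[0,0,0.15,0],[0,0,0.12,0],[0,0,0.047,0],[0,0,0,0],[0,0,0,0]]'; python3 -m creep '[[0,0,0,0],[0,0,0,0],[0,0,0,0],[0,0,0,0],[0,0,0,0],[0,0,0,0]]' 0 60; python3 -m creep '[[0,0,-0.1,0],[0,0,-0.16,0],[0,0,-0.1,0],[0,0,0,0.011],[0,0,0,0]]'
```

```text
time: 15.55
position: [0.4288, 0.3176, 0.026]
tool_rot: [-2.266, 2.173, -0.0]
contact_force: [-0.2, 0.1, 0.8]
gripper_width: 0.0513
gripper_force: 0.0
time: 16.15
position: [0.4285, 0.3182, 0.0268]
tool_rot: [-2.267, 2.171, -0.0]
contact_force: [-0.9, -0.5, 7.2]
gripper_width: 0.0206
gripper_force: 60.4
time: 16.65
position: [0.4275, 0.3173, 0.1159]
tool_rot: [-2.229, 2.212, 0.001]
contact_force: [-0.6, 0.1, -2.9]
gripper_width: 0.0209
gripper_force: 59.5
```

```bash
python3 -m creep '[[0.1258,-0.0985,0,0],[0.1258,-0.0985,0,0],[0.1258,-0.0985,0,0],[0.1258,-0.0985,0,0],[0.1258,-0.0985,0,0],[0.1258,-0.0985,0,0],[0.1258,-0.0985,0,0],[0.1258,-0.0985,0,0],[0,0,0,0],[0,0,0,0],[0,0,0,0]]'; cat > w5.py <<'E'
from w import *
st()
rect(box(.5,.75,-.06,.03,.036,.046),'jawtop'); rect(box(.55,.7,.0,.125,.058,.105),'held')
rect(box(.55,.7,.04,.125,.046,.054),'placed neck')
E
python3 w5.py w5.png
```

```text
time: 17.75
position: [0.6256, 0.0676, 0.1141]
tool_rot: [2.23, -2.211, -0.002]
contact_force: [-0.8, 0.5, -2.2]
gripper_width: 0.0208
gripper_force: 59.7
t 17.8 pos [0.6257 0.0681 0.1145] toolx [ 0.009 -1.     0.   ] tooly [-1.    -0.009  0.002] z [-0.002 -0.    -1.   ] F [-0.8 -0.2 -1.4] M [-0.01  0.   -0.09] w 0.0208 g 59.7 q [ 0.36  0.5  -0.14 -0.   -0.93 -0.36]
jawtop 7244 c 0.6274 -0.025 w,h 0.0756 0.0697 ang 0.0 lo [ 0.5921 -0.0589  0.0403] hi [0.6628 0.009  0.0453] zmed 0.0424
held 1777 c 0.6246 0.0588 w,h 0.0499 0.0197 ang 0.6 lo [0.6    0.0492 0.0884] hi [0.6491 0.0679 0.1036] zmed 0.0987
placed neck none
```

```bash
python3 -m creep '[[0,-0.006,0.1,0.0],[0,0,0.1,0],[0,0,0.06,0],[0,0,0.02,0],[0,0,0.016,0],[0,0,0,0],[0,0,0,0]]'; python3 -m creep '[[0,0,0,0.0],[0,0,0,0]]'
```

```text
time: 18.5
position: [0.6288, 0.0677, 0.0421]
tool_rot: [-2.23, 2.211, -0.001]
contact_force: [0.4, -0.0, -2.2]
gripper_width: 0.0204
gripper_force: 59.6
time: 18.7
position: [0.6286, 0.0674, 0.0418]
tool_rot: [-2.229, 2.212, -0.001]
contact_force: [-0.2, 0.8, -1.6]
gripper_width: 0.0209
gripper_force: 59.6
```

```bash
python3 -m creep '[[0,0.005,0.013,0.0],[0,0,0,0],[0,0,0,0],[0,0,0,0]]'; python3 -m creep '[[0,0,0,0],[0,0,0,0],[0,0,0,0],[0,0,-0.1,0],[0,0,-0.16,0],[0,0,-0.16,0],[0.1,0,-0.1,0],[0,0,0,0],[0,0,0,0]]' 0.6; cat > w6.py <<'E'
from w import *
st()
rect(box(.55,.7,-.06,.03,.036,.046),'jawtop');rect(box(.55,.7,.02,.13,.046,.053),'necks')
rect(box(.55,.7,.07,.126,.046,.053),'neck d');rect(box(.55,.7,.02,.084,.046,.053),'neck c');rect(box(.55,.72,.11,.25,.0535,.06),'anvil')
rect(box(.55,.7,-.12,.02,.0655,.1),'stud')
for t in('jaw_face','anvil_face','nut_axis'): print(t,[(round(r['p'],2),onz(n,r['uv'],.046 if t[0]=='n' else .022,C).round(4)) for r in tip_of(t,n)[:1]])
E
python3 w6.py w6.png
```

```text
time: 19.1
position: [0.6279, 0.0673, 0.0388]
tool_rot: [-2.229, 2.211, -0.002]
contact_force: [0.5, -0.7, 4.9]
gripper_width: 0.0203
gripper_force: 60.4
time: 20.0
position: [0.6269, 0.042, 0.1678]
tool_rot: [-2.228, 2.214, 0.001]
contact_force: [-0.1, 0.4, -0.4]
gripper_width: 0.0512
gripper_force: 0.0
t 20.05 pos [0.6264 0.0422 0.1667] toolx [ 0.007 -1.    -0.   ] tooly [-1.    -0.007  0.002] z [-0.002  0.    -1.   ] F [0.3 0.8 0.5] M [-0.02  0.    0.02] w 0.0511 g 0.0 q [ 0.32  0.45 -0.08 -0.   -1.04 -0.32]
jawtop 4059 c 0.6273 -0.0248 w,h 0.0762 0.0701 ang 0.3 lo [ 0.5921 -0.0591  0.0402] hi [0.6622 0.0097 0.0453] zmed 0.0424
necks 1473 c 0.6255 0.0912 w,h 0.0349 0.0863 ang 12.1 lo [0.6051 0.0496 0.0474] hi [0.637  0.1296 0.0516] zmed 0.0497
neck d 980 c 0.6265 0.0979 w,h 0.0216 0.0557 ang 1.0 lo [0.6156 0.0705 0.0475] hi [0.637  0.1252 0.0513] zmed 0.0497
neck c 728 c 0.6269 0.066 w,h 0.0211 0.0345 ang 1.0 lo [0.6162 0.0493 0.0478] hi [0.6369 0.083  0.0515] zmed 0.0497
anvil 54 c 0.6225 0.1387 w,h 0.0171 0.0596 ang 82.8 lo [0.5939 0.1307 0.0535] hi [0.6528 0.1507 0.0548] zmed 0.054
stud 791 c 0.6279 -0.0616 w,h 0.0279 0.0322 ang 50.1 lo [ 0.6132 -0.0749  0.0655] hi [ 0.6469 -0.048   0.0734] zmed 0.0712
jaw_face [(0.92, array([[0.626 , 0.0112, 0.022 ]]))]
anvil_face [(0.82, array([[0.6288, 0.1283, 0.022 ]]))]
nut_axis [(0.9, array([[ 0.6267, -0.0615,  0.046 ]]))]
```

View pics/w6.png

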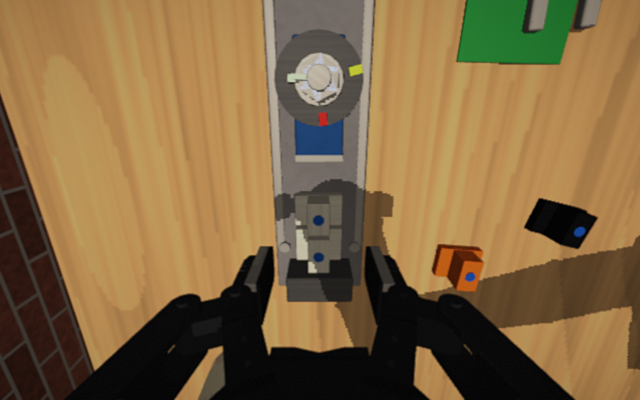

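```bash
python3 -m creep '[[0.114,-0.002,0,0],[0.114,-0.002,0.05,0],[0,0,0.15,0],[0,0,0.15,0],[0,0,0.12,0],[0,0,0.05,0],[0,0,0.035,0],[0,0,0,0],[0,0,0,0]]' 0.75; python3 -m creep '[[0,0,0,0],[0,0,0,0],[0,0,0,0],[0,0,0,0],[0,0,0,0],[0,0,0,0]]' 0 60;  python3 -c "
from h import *
st()"
```

```text
time: 21.1
position: [0.6297, -0.0144, 0.0303]
tool_rot: [-2.23, 2.211, -0.002]
contact_force: [0.4, 0.3, -0.1]
gripper_width: 0.0642
gripper_force: 0.0
time: 21.7
position: [0.6277, -0.0148, 0.0308]
tool_rot: [2.23, -2.212, -0.001]
contact_force: [-4.2, 0.9, 5.0]
gripper_width: 0.0425
gripper_force: 66.9
t 21.7 pos [ 0.6277 -0.0148  0.0308] toolx [ 0.008 -1.     0.   ] tooly [-1.    -0.008  0.001] z [-0.001 -0.    -1.   ] F [-4.2  0.9  5. ] M [0.18 1.19 0.03] w 0.0425 g 66.9 q [ 0.23  0.6  -0.22 -0.   -0.76 -0.23]
```

```bash
python3 -m creep '[[-0.024,0,0,0],[-0.024,0,0,0],[-0.024,0,0,0],[-0.024,0,0,0],[-0.024,0,0,0],[-0.024,0,0,0]]'; python3 -m creep '[[-0.005,0,0,0],[-0.005,0,0,0],[-0.005,0,0,0],[-0.005,0,0,0],[-0.005,0,0,0],[-0.005,0,0,0],[-0.004,0,0,0],[-0.004,0,0,0],[0,0,0,0]]' ; python3 -c "
from h import *
st()"
```

```text
time: 22.3
position: [0.6274, 0.0187, 0.0308]
tool_rot: [2.227, -2.21, 0.001]
contact_force: [-1.9, -9.0, 4.5]
gripper_width: 0.0428
gripper_force: 66.8
time: 23.2
position: [0.6274, 0.0281, 0.0308]
tool_rot: [2.228, -2.21, 0.001]
contact_force: [-2.3, -8.2, 5.4]
gripper_width: 0.0424
gripper_force: 66.9
t 23.2 pos [0.6274 0.0281 0.0308] toolx [ 0.008 -1.     0.003] tooly [-1.    -0.008  0.002] z [-0.002 -0.003 -1.   ] F [-2.3 -8.2  5.4] M [-2.39  0.68  0.11] w 0.0424 g 66.9 q [ 0.3   0.6  -0.22  0.   -0.76 -0.3 ]
```

```bash
python3 -m creep '[[-0.004,0,0,0],[-0.004,0,0,0],[0,0,0,0]]';python3 -m creep '[[-0.004,0,0,0],[-0.004,0,0,0],[0,0,0,0]]';python3 -m creep '[[-0.004,0,0,0],[0,0,0,0]]'
```

```text
time: 23.5
position: [0.6273, 0.0299, 0.0308]
tool_rot: [2.227, -2.21, 0.001]
contact_force: [-2.3, -9.2, 5.4]
gripper_width: 0.0428
gripper_force: 66.8
time: 23.8
position: [0.6273, 0.0317, 0.0308]
tool_rot: [2.227, -2.21, 0.001]
contact_force: [-1.7, -10.2, 5.0]
gripper_width: 0.0425
gripper_force: 66.8
time: 24.0
position: [0.6273, 0.0327, 0.0308]
tool_rot: [2.227, -2.21, 0.001]
contact_force: [-1.8, -10.1, 3.2]
gripper_width: 0.0427
gripper_force: 66.8
```

```bash
python3 -m creep '[[-0.004,0,0,0],[0,0,0,0]]';python3 -m creep '[[-0.004,0,0,0],[0,0,0,0]]';python3 -m creep '[[-0.004,0,0,0],[0,0,0,0]]'
```

```text
time: 24.2
position: [0.6273, 0.0333, 0.0308]
tool_rot: [2.227, -2.21, 0.002]
contact_force: [-2.3, -13.1, 4.7]
gripper_width: 0.0427
gripper_force: 66.8
time: 24.4
position: [0.6273, 0.0333, 0.0307]
tool_rot: [2.226, -2.209, 0.002]
contact_force: [-1.5, -15.2, 3.9]
gripper_width: 0.0423
gripper_force: 66.8
time: 24.6
position: [0.6273, 0.0334, 0.0308]
tool_rot: [2.225, -2.209, 0.003]
contact_force: [-1.1, -17.8, 4.9]
gripper_width: 0.0427
gripper_force: 66.7
```

```bash
python3 -m creep '[[-0.012,0,0,0],[-0.012,0,0,0],[0,0,0,0],[0,0,0,0]]';python3 -m creep '[[0.012,0,0,0],[0.012,0,0,0],[0.012,0,0,0],[0,0,0,0]]'; python3 -m creep '[[0,0,0,0],[0,0,0,0],[0,0,0,0],[0,0,-0.1,0],[0,0,-0.16,0],[0,0,-0.16,0],[0.05,0,-0.04,0],[0,0,0,0],[0,0,0,0],[0,0,0,0]]' 0.75; cat > w7.py <<'E'
from w import *
st()
rect(box(.55,.7,-.06,.07,.0405,.044),'jawtop');rect(box(.55,.7,.054,.13,.046,.053),'necks')
rect(box(.55,.7,-.12,.02,.0675,.1),'stud')
for t in('jaw_face','anvil_face','nut_axis'): print(t,[(round(r['p'],2),onz(n,r['uv'],.046 if t[0]=='n' else .022,C).round(4)) for r in tip_of(t,n)[:1]])
E
python3 w7.py w7.png; python3 -c "
import cv2
cv2.imwrite('pics/w7c.png',cv2.resize(cv2.imread('pics/w7.png')[20:320,200:440],(480,600),interpolation=cv2.INTER_CUBIC))"
```

```text
time: 25.0
position: [0.6272, 0.0337, 0.0307]
tool_rot: [2.221, -2.206, 0.008]
contact_force: [2.2, -38.0, 3.9]
gripper_width: 0.0426
gripper_force: 66.5
time: 25.4
position: [0.6273, 0.0332, 0.0308]
tool_rot: [2.228, -2.211, 0.0]
contact_force: [-2.4, -8.4, 4.8]
gripper_width: 0.0425
gripper_force: 66.8
time: 26.4
position: [0.6273, 0.0234, 0.1421]
tool_rot: [2.228, -2.211, -0.003]
contact_force: [0.2, -0.6, -0.3]
gripper_width: 0.0642
gripper_force: 0.0
t 26.45 pos [0.6274 0.0234 0.1421] toolx [ 0.008 -1.     0.001] tooly [-1.    -0.008  0.003] z [-0.003 -0.001 -1.   ] F [-0.7 -0.  -0.2] M [ 0.03 -0.01  0.  ] w 0.0644 g 0.0 q [ 0.29  0.47 -0.11 -0.   -0.99 -0.29]
jawtop 5438 c 0.6265 0.0045 w,h 0.0759 0.1082 ang 0.0 lo [ 0.5916 -0.0479  0.0407] hi [0.6619 0.0568 0.0439] zmed 0.0425
necks 1583 c 0.6195 0.0937 w,h 0.0725 0.0357 ang 89.9 lo [0.6127 0.0577 0.0476] hi [0.6371 0.1296 0.0512] zmed 0.0497
stud 483 c 0.6266 -0.0125 w,h 0.018 0.0177 ang 48.0 lo [ 0.6178 -0.0212  0.0682] hi [ 0.6349 -0.0038  0.0731] zmed 0.0717
jaw_face [(0.95, array([[0.6251, 0.0582, 0.022 ]]))]
anvil_face [(0.67, array([[0.6267, 0.1317, 0.022 ]]))]
nut_axis [(0.66, array([[ 0.6291, -0.0147,  0.046 ]]))]
```

View pics/w7c.png

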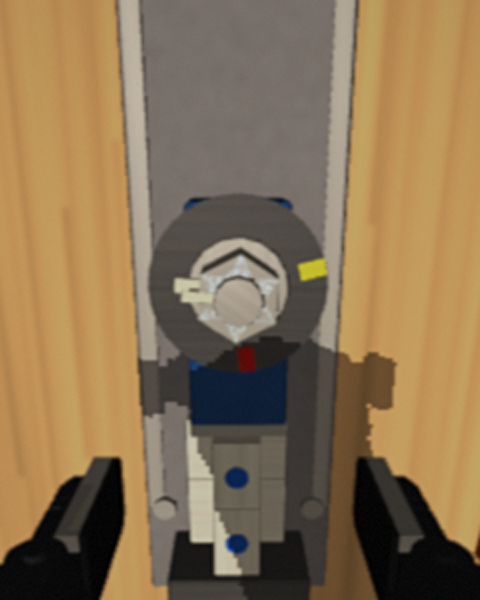

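```bash
cat > ang.py <<'E'
from h import *
import sys
def angs(im,d,C,n='wrist',cx=.6268,cy=-.0125,by=.0085):
    v,u=np.mgrid[0:400,0:640]; v=v.ravel();u=u.ravel()
    Q=onz(n,np.c_[u,v],.046,C); dx=Q[:,0]-cx; dy=Q[:,1]-cy; r=np.hypot(dx,dy)
    m=(r>.017)&(r<.040); hsv=cv2.cvtColor(im,cv2.COLOR_RGB2HSV)[v,u].astype(int)
    a=-(np.arctan2(dy,dx)-by)%(2*np.pi)
    for lab,k in(('yellow',(hsv[:,0]>22)&(hsv[:,0]<36)&(hsv[:,1]>170)&(hsv[:,2]>100)),('red',((hsv[:,0]<8)|(hsv[:,0]>172))&(hsv[:,1]>150)&(hsv[:,2]>60)),('white',(hsv[:,1]<90)&(hsv[:,1]>15)&(hsv[:,0]>15)&(hsv[:,0]<45)&(hsv[:,2]>150)&(r>.022))):
        k=k&m
        if k.sum(): 
            z=np.exp(1j*a[k]).mean(); print(lab,k.sum(),'ang',round(np.angle(z)%(2*np.pi),3),'conc',round(abs(z),3),'r',np.percentile(r[k],[5,50,95]).round(4),'uv',np.median(u[k]),np.median(v[k]), 'z', np.median(pts(n,np.c_[u,v][k],d[v[k],u[k]],C)[:,2]).round(4),'hsv',np.median(hsv[k],0))
if __name__=='__main__':
    s=sys.argv[1] if len(sys.argv)>1 else None
    if s: 
        D=np.load('w.npz'); angs(D['im'],D['d'],cal('wrist'))
    else:
        C=cal('wrist'); im,d=optics.read_camera('wrist'); angs(im,d,C)
    im,d=optics.read_camera('top'); angs(im,d,cal('top'),'top')
E
python3 ang.py old
```

```text
yellow 106 ang 2.893 conc 0.998 r [0.0261 0.0307 0.0354] uv 356.0 154.0 z 0.0442 hsv [ 28. 197. 196.]
red 100 ang 4.629 conc 0.998 r [0.0269 0.032  0.0366] uv 323.0 199.5 z 0.0445 hsv [  1. 227.  90.]
white 282 ang 3.194 conc 0.089 r [0.0229 0.0386 0.0399] uv 362.0 163.0 z 0.0134 hsv [ 18.  41. 169.]
yellow 13 ang 2.897 conc 0.998 r [0.0279 0.033  0.0381] uv 374.0 179.0 z 0.0438 hsv [ 31. 222. 141.]
white 2 ang 0.338 conc 0.985 r [0.0244 0.031  0.0376] uv 375.0 155.0 z 0.0414 hsv [ 26.   33.5 156. ]
```

```bash
python3 - <<'E'
s=open('h.py').read()
s=open('ang.py').read()
s=s.replace("    m=(r>.017)&(r<.040)","    zz=pts(n,np.c_[u,v],d[v,u],C)[:,2]\n    m=(r>.017)&(r<.040)&(zz>.039)&(zz<.054)").replace("(hsv[:,1]<90)&(hsv[:,1]>15)","(hsv[:,1]<110)&(hsv[:,1]>25)").replace("(hsv[:,2]>150)&(r>.022)","(hsv[:,2]>140)&(r>.0215)&(r<.036)")
open('ang.py','w').write(s)
E
python3 ang.py old; python3 -c "
import numpy as np,cv2
im=np.load('w.npz')['im'];print(cv2.cvtColor(im,cv2.COLOR_RGB2HSV)[163,285:312].tolist());print(cv2.cvtColor(im,cv2.COLOR_RGB2HSV)[168,285:312].tolist())"
```

```text
yellow 106 ang 2.893 conc 0.998 r [0.026  0.0306 0.0352] uv 356.0 154.0 z 0.0445 hsv [ 28. 197. 196.]
red 100 ang 4.635 conc 0.998 r [0.0269 0.0321 0.0366] uv 323.0 199.5 z 0.0448 hsv [  1. 227.  90.]
white 57 ang 0.004 conc 0.99 r [0.0217 0.025  0.0275] uv 290.0 163.0 z 0.0473 hsv [ 29.  43. 193.]
yellow 13 ang 2.897 conc 0.998 r [0.0279 0.033  0.0381] uv 374.0 179.0 z 0.0442 hsv [ 31. 225. 140.]
[[16, 38, 74], [23, 42, 103], [28, 46, 161], [28, 44, 197], [29, 42, 200], [28, 42, 198], [29, 41, 198], [29, 41, 198], [29, 42, 198], [29, 44, 193], [28, 43, 189], [28, 44, 190], [29, 44, 190], [28, 43, 188], [26, 44, 181], [20, 40, 171], [17, 38, 169], [19, 33, 170], [19, 24, 173], [27, 13, 178], [30, 4, 185], [68, 5, 191], [75, 6, 176], [60, 6, 135], [21, 25, 104], [18, 43, 130], [17, 39, 164]]
[[14, 36, 77], [16, 37, 76], [15, 34, 75], [12, 35, 72], [18, 39, 84], [26, 43, 129], [28, 44, 179], [27, 44, 199], [28, 42, 198], [28, 42, 198], [27, 44, 199], [29, 43, 197], [28, 44, 199], [27, 44, 198], [28, 42, 198], [28, 44, 197], [28, 42, 199], [29, 42, 198], [28, 44, 198], [28, 44, 199], [28, 44, 196], [28, 45, 177], [21, 44, 162], [18, 42, 168], [18, 42, 177], [18, 42, 178], [18, 41, 176]]
```

```bash
python3 -m creep '[[0.1436,0.0024,0,0],[0,0,0,-0.0476],[0,0,0,-0.0476],[0,0,0,-0.0476],[0,0,0,-0.0476],[0,0,0,-0.0476],[0,0,0,-0.0476],[0,0,0,-0.0476],[0,0,0,-0.0476],[0,0,0,-0.0476],[0,0,0,-0.0476],[0,0,0,-0.0476]]' 0.6; python3 -m creep '[[0,0,0,-0.0476],[0,0,0,-0.0476],[0,0,0,-0.0476],[0,0,0,0],[0,0,0,0]]';  python3 -c "
from h import *
st()"
```

```text
time: 27.9
position: [0.628, -0.0126, 0.1439]
tool_rot: [3.138, 0.139, -0.0]
contact_force: [0.3, 0.0, 0.1]
gripper_width: 0.0512
gripper_force: 0.0
time: 28.4
position: [0.628, -0.0126, 0.1439]
tool_rot: [-3.033, -0.819, 0.0]
contact_force: [0.0, 0.1, -0.2]
gripper_width: 0.0514
gripper_force: 0.0
t 28.4 pos [ 0.628  -0.0126  0.1439] toolx [ 0.864  0.503 -0.   ] tooly [ 0.503 -0.864 -0.   ] z [-0. -0. -1.] F [ 0.   0.1 -0.2] M [ 0.04 -0.04  0.01] w 0.0514 g 0.0 q [ 0.24  0.47 -0.11 -0.   -0.99  1.86]
```

```bash
python3 -m creep '[[-0.004,-0.002,0.1,0],[0,0,0.1,0],[0,0,0.08,0],[0,0,0.05,0],[0,0,0.018,0],[0,0,0,0],[0,0,0,0]]'; python3 -m creep '[[0,0,0,0],[0,0,0,0],[0,0,0,0],[0,0,0,0],[0,0,0,0],[0,0,0,0]]' 0 50;  python3 -c "
from h import *
st()"
```

```text
time: 29.1
position: [0.6277, -0.0126, 0.0581]
tool_rot: [3.031, 0.824, 0.003]
contact_force: [-0.2, 0.3, 0.5]
gripper_width: 0.0517
gripper_force: 0.0
time: 29.7
position: [0.6276, -0.0126, 0.0585]
tool_rot: [3.031, 0.823, 0.003]
contact_force: [-0.7, 0.7, 5.9]
gripper_width: 0.0289
gripper_force: 49.8
t 29.7 pos [ 0.6276 -0.0126  0.0585] toolx [0.863 0.506 0.002] tooly [ 0.506 -0.863  0.001] z [ 0.002  0.    -1.   ] F [-0.7  0.7  5.9] M [ 0.28  0.45 -0.23] w 0.0289 g 49.8 q [ 0.24  0.56 -0.2   0.   -0.81  1.86]
```

```bash
python3 -m creep '[[0,0,0,0.047],[0,0,0,0.047],[0,0,0,0.047],[0,0,0,0.047],[0,0,0,0.047],[0,0,0,0.047],[0,0,0,0.047],[0,0,0,0.047],[0,0,0,0.047],[0,0,0,0.047],[0,0,0,0.047],[0,0,0,0.047]]'; python3 -m creep '[[0,0,0,0.045],[0,0,0,0.045],[0,0,0,0.045],[0,0,0,0.045],[0,0,0,0.045],[0,0,0,0.045],[0,0,0,0.045],[0,0,0,0.044],[0,0,0,0],[0,0,0,0]]'; python3 -c "
from h import *
st(); m=R.from_rotvec(sense()['tool_rot']).as_matrix(); print('nut', np.radians(30.49)-np.arctan2(m[1,0],m[0,0]))"; python3 ang.py
```

```text
time: 30.9
position: [0.6277, -0.0124, 0.0585]
tool_rot: [-2.551, 1.831, -0.003]
contact_force: [-1.5, 1.7, 5.1]
gripper_width: 0.0292
gripper_force: 49.0
time: 31.9
position: [0.6278, -0.0124, 0.0585]
tool_rot: [-1.182, 2.908, -0.001]
contact_force: [0.3, 1.1, 6.0]
gripper_width: 0.0289
gripper_force: 51.3
t 31.9 pos [ 0.6278 -0.0124  0.0585] toolx [-0.716 -0.698 -0.002] tooly [-0.698  0.716 -0.002] z [ 0.003  0.    -1.   ] F [0.3 1.1 6. ] M [ 0.36  0.32 -0.2 ] w 0.0289 g 51.3 q [ 0.24  0.56 -0.2   0.   -0.81 -1.04]
nut 2.9013305186203526
yellow 4 ang 2.875 conc 0.999 r [0.0307 0.0333 0.0359] uv 374.5 179.0 z 0.0427 hsv [ 23.  255.  116.5]
red 3 ang 4.65 conc 1.0 r [0.0265 0.0287 0.0309] uv 359.0 167.0 z 0.0476 hsv [  4. 205.  70.]
```

```bash
python3 -m creep '[[0,0,0,0],[0,0,0,0],[0,0,0,0],[0,0,-0.1,0],[0,0,-0.16,0],[0,0,-0.16,0],[0,0,0,0],[0,0,0,0]]' 0.6; cat >w8.py <<'E'
from w import *
from ang import angs
st(); angs(im,d,C)
E
python3 w8.py w8.png; python3 b.py | grep -E 'spanner|mat'; cat > sp.py <<'E'
from h import *
n='top'; im,d=optics.read_camera(n); save('top2.png',im); C=cal(n)
v,u=np.nonzero(d>0); P=pts(n,np.c_[u,v],d[v,u],C)
m=(P[:,0]>.3)&(P[:,0]<.56)&(P[:,1]>-.36)&(P[:,1]<-.04)&(P[:,2]>.0075)&(P[:,2]<.02)
M=np.zeros(d.shape,np.uint8); M[v[m],u[m]]=1; k=cv2.connectedComponentsWithStats(cv2.morphologyEx(M,cv2.MORPH_OPEN,np.ones((2,2))))
i=1+np.argmax(k[2][1:,4]); s=k[1][v,u]==i; print(k[2][i]); print(cv2.minAreaRect(P[s,:2].astype(np.float32)))
E
python3 sp.py; python3 -c "
import cv2
a=cv2.imread('pics/w8.png')[60:360,120:520];b=cv2.imread('pics/top2.png')[190:310,340:540]
cv2.imwrite('pics/c8.png',cv2.hconcat([cv2.resize(a,(400,300)),cv2.resize(b,(400,240)).__class__(cv2.copyMakeBorder(cv2.resize(b,(400,240)),0,60,0,0,0).shape,'uint8',cv2.copyMakeBorder(cv2.resize(b,(400,240)),0,60,0,0,0).tobytes())]) if False else cv2.hconcat([a,cv2.copyMakeBorder(cv2.resize(b,(400,240)),0,60,0,0,0)]))"
```

```text
time: 32.8
position: [0.6271, -0.0126, 0.163]
tool_rot: [-1.183, 2.908, 0.0]
contact_force: [-0.4, -0.7, -0.9]
gripper_width: 0.0511
gripper_force: 0.0
t 32.85 pos [ 0.6263 -0.0128  0.1615] toolx [-0.716 -0.698  0.001] tooly [-0.698  0.716  0.001] z [-0.001  0.    -1.   ] F [-0.1  0.2 -0.6] M [-0.01  0.02 -0.02] w 0.0511 g 0.0 q [ 0.24  0.45 -0.1  -0.   -1.03 -1.04]
yellow 53 ang 2.877 conc 0.998 r [0.0296 0.0347 0.0374] uv 337.0 166.0 z 0.0436 hsv [ 28. 195. 183.]
red 81 ang 4.579 conc 0.998 r [0.0266 0.0313 0.0363] uv 345.0 215.0 z 0.0434 hsv [  1. 228.  96.]
spanner 935 c 0.4389 -0.2137 w,h 0.1054 0.2497 ang 5.3 med [ 0.415  -0.1933  0.0129]
mat 3332 c 0.4415 -0.2118 w,h 0.2605 0.0992 ang 89.0 med [ 0.45   -0.2092  0.003 ]
top spanner_grip [[ 0.411  -0.2141  0.008 ]]
top spanner [[ 0.4094 -0.1279  0.003 ]]
scene spanner_grip [[ 0.4286 -0.2055  0.008 ]]
scene spanner [[ 0.4232 -0.1123  0.003 ]]
scene mat [[ 0.4453 -0.1936  0.    ]]
top mat [[ 0.4442 -0.207   0.    ]]
[409 245  91  26 889]
((0.41213107109069824, -0.21952232718467712), (0.06017584353685379, 0.22361038625240326), 3.6013998985290527)
  return _methods._mean(a, axis=axis, dtype=dtype,
  ret = um.true_divide(
```

View pics/c8.png

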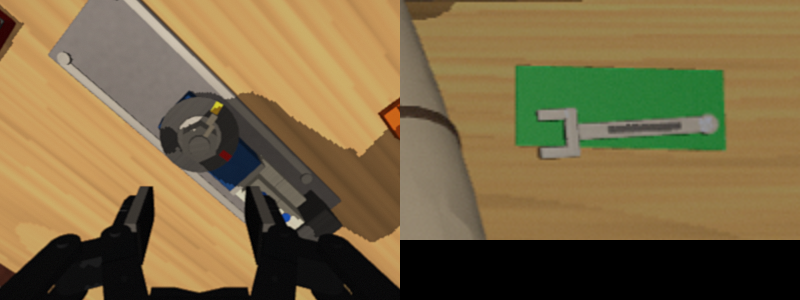

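```bash
python3 - <<'E'
from h import *
D=np.load('w.npz');im=D['im'];C=cal('wrist');cx,cy=.6268,-.0125
hs=cv2.cvtColor(im,cv2.COLOR_RGB2HSV)
for r in(.019,.0225,.0245,.0262):
    a=np.arange(2.3,3.5,.06); w=.0085-a
    P=np.c_[cx+r*np.cos(w),cy+r*np.sin(w),np.full(len(a),.047)]
    uv=proj('wrist',P,C).round().astype(int)
    print(r,[(round(x,2),int(hs[q[1],q[0]][2]),int(hs[q[1],q[0]][0])) for x,q in zip(a,uv)])
x0,y0=proj('wrist',[[cx,cy,.05]],C)[0].astype(int)
save('c9.png',cv2.resize(im[y0-45:y0+45,x0-60:x0+60],(640,480),interpolation=cv2.INTER_CUBIC))
E
```

```text
0.019 [(np.float64(2.3), 191, 19), (np.float64(2.36), 194, 18), (np.float64(2.42), 188, 18), (np.float64(2.48), 115, 18), (np.float64(2.54), 88, 18), (np.float64(2.6), 86, 17), (np.float64(2.66), 89, 17), (np.float64(2.72), 87, 17), (np.float64(2.78), 103, 18), (np.float64(2.84), 114, 19), (np.float64(2.9), 116, 19), (np.float64(2.96), 115, 19), (np.float64(3.02), 115, 18), (np.float64(3.08), 109, 17), (np.float64(3.14), 89, 18), (np.float64(3.2), 92, 16), (np.float64(3.26), 92, 16), (np.float64(3.32), 92, 15), (np.float64(3.38), 87, 16), (np.float64(3.44), 87, 16), (np.float64(3.5), 87, 18)]
0.0225 [(np.float64(2.3), 85, 18), (np.float64(2.36), 79, 15), (np.float64(2.42), 78, 18), (np.float64(2.48), 85, 18), (np.float64(2.54), 78, 21), (np.float64(2.6), 50, 17), (np.float64(2.66), 37, 15), (np.float64(2.72), 39, 6), (np.float64(2.78), 41, 18), (np.float64(2.84), 87, 19), (np.float64(2.9), 117, 19), (np.float64(2.96), 116, 18), (np.float64(3.02), 116, 19), (np.float64(3.08), 104, 18), (np.float64(3.14), 54, 18), (np.float64(3.2), 38, 24), (np.float64(3.26), 40, 18), (np.float64(3.32)
[... 576 characters left out ...]
np.float64(3.32), 36, 23), (np.float64(3.38), 36, 15), (np.float64(3.44), 36, 15), (np.float64(3.5), 37, 15)]
0.0262 [(np.float64(2.3), 86, 18), (np.float64(2.36), 87, 15), (np.float64(2.42), 85, 15), (np.float64(2.48), 83, 19), (np.float64(2.54), 83, 16), (np.float64(2.6), 83, 18), (np.float64(2.66), 47, 13), (np.float64(2.72), 35, 10), (np.float64(2.78), 37, 20), (np.float64(2.84), 54, 20), (np.float64(2.9), 96, 18), (np.float64(2.96), 105, 19), (np.float64(3.02), 97, 18), (np.float64(3.08), 72, 18), (np.float64(3.14), 36, 12), (np.float64(3.2), 33, 15), (np.float64(3.26), 36, 8), (np.float64(3.32), 35, 23), (np.float64(3.38), 36, 15), (np.float64(3.44), 37, 20), (np.float64(3.5), 36, 12)]
```

View pics/c9.png

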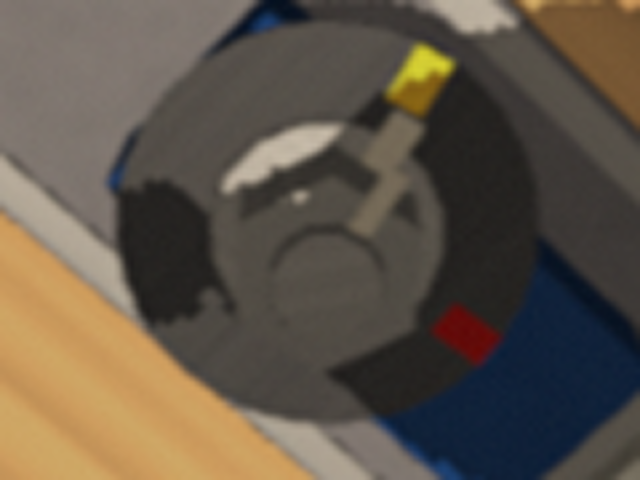

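```bash
python3 -m creep '[[0,0,0,-0.0457],[0,0,0,-0.0457],[0,0,0,-0.0457],[0,0,0,-0.0457],[0,0,0,-0.0457],[0,0,0,-0.0457],[0,0,0,0]]' 0.5; python3 -m creep '[[0.108,0.129,0,0],[0.108,0.129,0,0],[0.108,0.129,0,0],[0.108,0.129,0,0],[0.108,0.129,0,0],[0.108,0.129,0,0],[0.108,0.129,0,0],[0,0,0,0],[0,0,0,0],[0,0,0,0]]'; cat > w9.py <<'E'
from w import *
st()
m=box(.34,.52,-.36,-.05,.0075,.02)
M=np.zeros(d.shape,np.uint8); M[v[m],u[m]]=1; k=cv2.connectedComponentsWithStats(cv2.morphologyEx(M,cv2.MORPH_OPEN,np.ones((3,3))))
i=1+np.argmax(k[2][1:,4]); s=k[1][v,u]==i; print(k[2][i]); print(cv2.minAreaRect(P[s,:2].astype(np.float32)))
Q=P[s]
for y in np.arange(-.34,-.08,.02):
    q=Q[abs(Q[:,1]-y)<.003]
    if len(q)>5: print(round(y,2),np.percentile(q[:,0],[1,99]).round(4),np.median(q[:,2]).round(4))
print('y ext',np.percentile(Q[:,1],[.3,99.7]))
for t,z in(('spanner_grip',.008),('spanner',.003)): print(t,[(round(r['p'],2),onz(n,r['uv'],z,C).round(4)) for r in tip_of(t,n)[:2]])
E
python3 w9.py w9.png
```

```text
time: 34.3
position: [0.6269, -0.0127, 0.1621]
tool_rot: [-2.29, 2.15, -0.0]
contact_force: [-0.0, 0.3, 0.3]
gripper_width: 0.0427
gripper_force: 0.0
time: 35.3
position: [0.4144, -0.2154, 0.1624]
tool_rot: [-2.289, 2.151, -0.002]
contact_force: [0.4, 0.6, -0.2]
gripper_width: 0.0428
gripper_force: 0.0
t 35.35 pos [ 0.4145 -0.2152  0.1622] toolx [ 0.063 -0.998  0.   ] tooly [-0.998 -0.063 -0.001] z [ 0.001 -0.    -1.   ] F [-0.2 -0.1 -0.4] M [ 0.03  0.03 -0.02] w 0.0423 g 0.0 q [-0.13  0.19 -0.48  0.   -0.9   0.19]
[ 292   73   53  203 4531]
((0.41454145312309265, -0.21569658815860748), (0.0598556287586689, 0.21886160969734192), 3.0490543842315674)
-0.32 [0.4114 0.4321] 0.0128
-0.3 [0.4115 0.4308] 0.0128
-0.28 [0.4101 0.4288] 0.013
-0.26 [0.4085 0.4278] 0.0128
-0.24 [0.4071 0.4269] 0.0128
-0.22 [0.4057 0.4248] 0.0128
-0.2 [0.4054 0.4237] 0.0129
-0.18 [0.4039 0.4227] 0.0126
-0.16 [0.4025 0.4218] 0.0125
-0.14 [0.3813 0.44  ] 0.0125
-0.12 [0.3798 0.4382] 0.0126
y ext [-0.32403248 -0.1072929 ]
spanner_grip [(0.81, array([[ 0.417 , -0.2128,  0.008 ]]))]
spanner [(0.69, array([[ 0.4094, -0.1217,  0.003 ]]))]
```

View pics/w9.png

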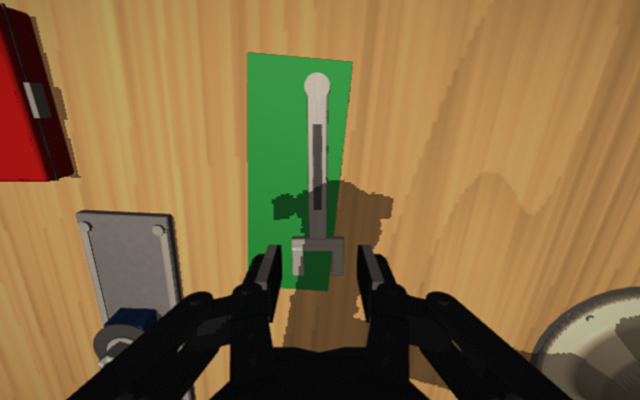

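```bash
python3 -m creep '[[-0.01,-0.0055,0.15,0],[0,0,0.15,0],[0,0,0.15,0],[0,0,0.1,0],[0,0,0.03,0],[0,0,0.014,0],[0,0,0,0],[0,0,0,0]]'; python3 -m creep '[[0,0,0,0],[0,0,0,0],[0,0,0,0],[0,0,0,0],[0,0,0,0],[0,0,0,0],[0,0,0,0]]' 0 80;  python3 -c "
from h import *
st()"
```

```text
time: 36.25
position: [0.416, -0.2131, 0.0147]
tool_rot: [-2.29, 2.148, -0.004]
contact_force: [0.3, 0.3, -0.3]
gripper_width: 0.0426
gripper_force: 0.0
time: 36.95
position: [0.4158, -0.2132, 0.015]
tool_rot: [-2.29, 2.149, -0.004]
contact_force: [-0.6, 1.4, 7.3]
gripper_width: 0.0169
gripper_force: 78.2
t 36.95 pos [ 0.4158 -0.2132  0.015 ] toolx [ 0.064 -0.998  0.001] tooly [-0.998 -0.064 -0.003] z [ 0.003 -0.001 -1.   ] F [-0.6  1.4  7.3] M [0.35 0.24 0.01] w 0.0169 g 78.2 q [-0.12  0.43 -0.64  0.   -0.5   0.19]
```

```bash
python3 -m creep '[[0,0,-0.05,0],[0,0,-0.1,0],[0,0,-0.15,0],[0,0,-0.15,0],[0,0,0,0],[0,0,0,0]]'; cat > w10.py <<'E'
from w import *
s=sense(); W=R.from_rotvec(s['tool_rot']).as_matrix(); st()
L=(P-s['position'])@W  # tool frame
D=np.load('w.npz')
k=(abs(L[:,1])<.035)&(L[:,0]>-.115)&(L[:,0]<.13)&(abs(L[:,2]-.008)<.015)
M=np.zeros(d.shape,np.uint8); M[v[k],u[k]]=1; cc=cv2.connectedComponentsWithStats(cv2.morphologyEx(M,cv2.MORPH_OPEN,np.ones((3,3))))
j=1+np.argmax(cc[2][1:,4]); 
for x in(-.105,-.095,-.085,-.078,-.073,.02,.04,.06,.08,.1,.11):
    q=L[(cc[1][v,u]>0)&(abs(L[:,0]-x)<.003)]
    if len(q)>4: print(x,np.percentile(q[:,1],[1,50,99]).round(4),'z',np.median(q[:,2]).round(4),len(q))
q=L[cc[1][v,u]>0]; print('x ext',np.percentile(q[:,0],[.2,99.8]).round(4))
E
python3 w10.py w10.png
```

```text
time: 37.55
position: [0.4143, -0.2128, 0.1265]
tool_rot: [-2.289, 2.15, -0.001]
contact_force: [-0.3, 0.0, -3.3]
gripper_width: 0.017
gripper_force: 79.0
t 37.6 pos [ 0.4135 -0.2126  0.1253] toolx [ 0.062 -0.998 -0.001] tooly [-0.998 -0.062  0.002] z [-0.002  0.001 -1.   ] F [-0.7  0.1 -3.1] M [-0.08  0.07  0.02] w 0.0171 g 79.0 q [-0.12  0.24 -0.53 -0.   -0.8   0.19]
0.02 [-0.0094  0.0002  0.01  ] z 0.001 373
0.04 [-0.0095  0.0002  0.0099] z 0.0008 420
0.06 [-0.0096 -0.0003  0.0096] z 0.0007 499
0.08 [-0.0096  0.0002  0.0097] z 0.0008 547
0.1 [-0.0116  0.0001  0.0116] z 0.0005 800
0.11 [-0.009   0.0001  0.0091] z 0.0005 512
x ext [-0.0635  0.1119]
```

View pics/w10.png

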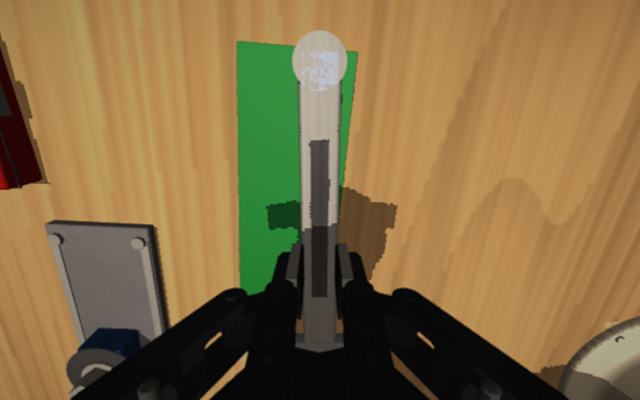

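```bash
python3 -m creep '[[0,0,0,-0.0264],[0,0,0,-0.0264],[0,0,0,0],[-0.004,-0.127,0,0],[-0.004,-0.127,0,0],[-0.004,-0.127,0,0],[-0.004,-0.127,0,0],[-0.004,-0.127,0,0],[-0.004,-0.127,0,0],[-0.004,-0.127,0,0],[-0.004,-0.127,0,0],[0,0,0,0]]'; python3 -m creep '[[0,0,0.08,0],[0,0,0.08,0],[0,0,0.06,0],[0,0,0.03,0],[0,0,0,0],[0,0,0,0],[0,0,0,0]]'; cat > eng.py <<'E'
from h import *
import sys
st(); s=sense(); W=R.from_rotvec(s['tool_rot']).as_matrix(); p=np.array(s['position'])
N=np.array([.6275,-.0125]); off=float(sys.argv[1]); ang=float(sys.argv[2])
th=np.radians(ang); T=N+(.0937+off)*np.array([np.cos(th),np.sin(th)])
yaw=np.degrees(np.arctan2(W[1,0],W[0,0])); e=np.r_[T-p[:2],0]@W
print('yaw',yaw,'jaw centre',(p+W@[-.0937,0,.0])[:2].round(4),'to go tx,ty',(e[:2]/.25).round(4),'roll',((yaw-ang)/180).round(4))
E
python3 eng.py .045 -76.9
```

```text
time: 38.8
position: [0.663, -0.1463, 0.1231]
tool_rot: [2.46, -1.953, -0.001]
contact_force: [-0.4, 0.5, -2.5]
gripper_width: 0.0173
gripper_force: 79.2
time: 39.5
position: [0.6611, -0.1477, 0.0648]
tool_rot: [-2.46, 1.952, -0.003]
contact_force: [0.1, 0.2, -2.8]
gripper_width: 0.0167
gripper_force: 79.1
t 39.5 pos [ 0.6611 -0.1477  0.0648] toolx [ 0.227 -0.974  0.001] tooly [-0.974 -0.227 -0.002] z [ 0.002 -0.    -1.   ] F [ 0.1  0.2 -2.8] M [-0.01  0.01  0.03] w 0.0167 g 79.1 q [ 0.02  0.62 -0.06  0.   -0.89  0.21]
yaw -76.87702767316077 jaw centre [ 0.6398 -0.0564] to go tx,ty [-0.0023  0.0083] roll 0.0001
```

```bash
python3 -m creep '[[0,0.008,0.011,0],[0,0,0,0],[0,0,0,0]]'; python3 eng.py .045 -76.9; python3 -m creep '[[-0.03,0,0,0],[-0.03,0,0,0],[-0.03,0,0,0],[0,0,0,0],[0,0,0,0]]'; python3 eng.py 0 -76.9
```

```text
time: 39.8
position: [0.6583, -0.148, 0.0611]
tool_rot: [-2.461, 1.953, -0.0]
contact_force: [-0.3, 0.3, -3.4]
gripper_width: 0.0167
gripper_force: 79.2
t 39.8 pos [ 0.6583 -0.148   0.0611] toolx [ 0.227 -0.974  0.   ] tooly [-0.974 -0.227 -0.   ] z [ 0.  0. -1.] F [-0.3  0.3 -3.4] M [-0.11 -0.02  0.03] w 0.0167 g 79.2 q [ 0.02  0.62 -0.07 -0.   -0.88  0.21]
yaw -76.87667878254902 jaw centre [ 0.637  -0.0568] to go tx,ty [-0.0011 -0.0028] roll 0.0001
time: 40.3
position: [0.6533, -0.1256, 0.061]
tool_rot: [-2.462, 1.952, -0.0]
contact_force: [-0.2, 0.5, -2.9]
gripper_width: 0.017
gripper_force: 79.2
t 40.3 pos [ 0.6533 -0.1256  0.061 ] toolx [ 0.228 -0.974  0.   ] tooly [-0.974 -0.228 -0.   ] z [ 0. -0. -1.] F [-0.2  0.5 -2.9] M [-0.08 -0.03  0.06] w 0.017 g 79.2 q [ 0.05  0.61 -0.09  0.   -0.87  0.18]
yaw -76.81934858022605 jaw centre [ 0.632  -0.0343] to go tx,ty [-0.0892 -0.002 ] roll 0.0004
```

```bash
python3 -m creep '[[-0.02,-0.002,0,0],[-0.02,0,0,0],[-0.02,0,0,0],[-0.015,0,0,0],[-0.012,0,0,0],[0,0,0,0],[0,0,0,0]]'; python3 eng.py 0 -76.9; python3 - <<'E'
import os; os.chdir('.')
from h import *
im,d=optics.read_camera('top'); a=cv2.resize(im[130:210,310:430],(600,400),interpolation=cv2.INTER_CUBIC)
im,d=optics.read_camera('scene'); b=cv2.resize(im[170:270,220:340],(480,400),interpolation=cv2.INTER_CUBIC)
save('e1.png',cv2.resize(cv2.hconcat([a,b]),(800,296)))
E
```

```text
time: 41.0
position: [0.6488, -0.1047, 0.0609]
tool_rot: [2.461, -1.953, 0.0]
contact_force: [-0.1, -0.4, -2.1]
gripper_width: 0.0168
gripper_force: 79.2
t 41.0 pos [ 0.6488 -0.1047  0.0609] toolx [ 0.227 -0.974  0.   ] tooly [-0.974 -0.227 -0.   ] z [ 0. -0. -1.] F [-0.1 -0.4 -2.1] M [-0.07 -0.05 -0.  ] w 0.0168 g 79.2 q [ 0.09  0.6  -0.11  0.   -0.86  0.14]
yaw -76.86244764795828 jaw centre [ 0.6275 -0.0135] to go tx,ty [-0.0039 -0.0005] roll 0.0002
```

View pics/e1.png

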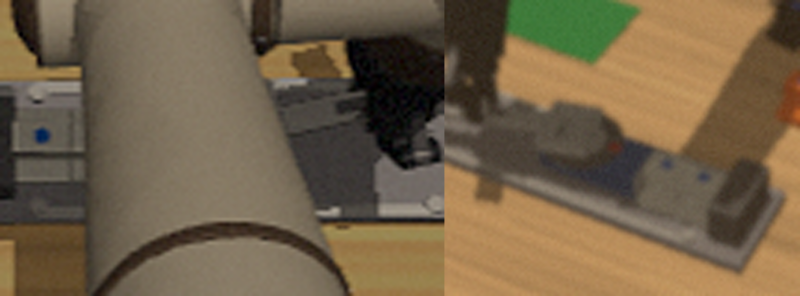

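```bash
python3 -m creep '[[-0.004,0,0,0],[-0.0019,0.0374,0,0.0318],[-0.0019,0.0374,0,0.0318],[-0.0019,0.0374,0,0.0318],[-0.0019,0.0374,0,0.0318],[-0.0019,0.0374,0,0.0318],[-0.0019,0.0374,0,0.0318],[0,0,0,0],[0,0,0,0]]'; python3 eng.py 0 -111.3
```

```text
time: 42.0
position: [0.5937, -0.0999, 0.061]
tool_rot: [-1.777, 2.59, -0.0]
contact_force: [0.9, 0.3, -3.3]
gripper_width: 0.017
gripper_force: 79.1
t 42.0 pos [ 0.5937 -0.0999  0.061 ] toolx [-0.36  -0.933 -0.   ] tooly [-0.933  0.36  -0.   ] z [ 0.  0. -1.] F [ 0.9  0.3 -3.3] M [ 0.03 -0.15 -0.03] w 0.017 g 79.1 q [ 0.1   0.52 -0.26  0.   -0.78 -0.47]
yaw -111.10230082474956 jaw centre [ 0.6274 -0.0125] to go tx,ty [0.     0.0011] roll 0.0011
```

```bash
python3 - <<'E'
import os; os.chdir('.')
from h import *
im,d=optics.read_camera('top'); a=cv2.resize(im[130:210,310:430],(600,400),interpolation=cv2.INTER_CUBIC)
im,d=optics.read_camera('scene'); u0,v0=proj('scene',[[.6275,-.0125,.06]])[0].astype(int); print(u0,v0); b=cv2.resize(im[v0-35:v0+35,u0-42:u0+42],(480,400),interpolation=cv2.INTER_CUBIC)
save('e2.png',cv2.resize(cv2.hconcat([a,b]),(800,296)))
E
```

```text
265 212
```

View pics/e2.png

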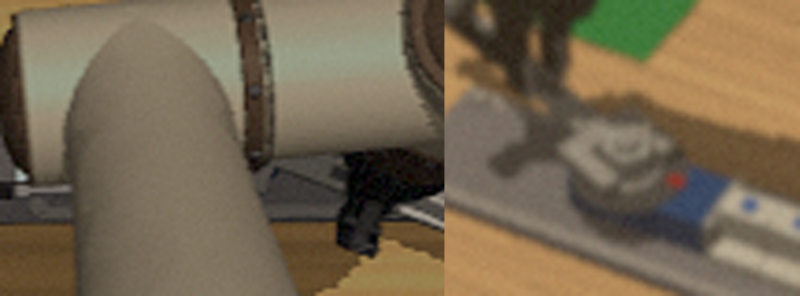

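```bash
python3 -m creep '[[-0.0019,0.0374,0,0.0318],[-0.0019,0.0374,0,0.0318],[-0.0019,0.0374,0,0.0318],[-0.0019,0.0374,0,0.0318],[-0.0019,0.0374,0,0.0318],[-0.0019,0.0374,0,0.0318],[-0.0019,0.0374,0,0.0318],[-0.0019,0.0374,0,0.0318],[-0.0019,0.0374,0,0.0318],[0,0,0,0],[0,0,0,0]]'; python3 eng.py 0 -180.7;python3 - <<'E'
import os; os.chdir('.')
from h import *
im,d=optics.read_camera('top'); a=cv2.resize(im[130:210,310:430],(600,400),interpolation=cv2.INTER_CUBIC)
im,d=optics.read_camera('scene'); u0,v0=265,212; b=cv2.resize(im[v0-35:v0+35,u0-42:u0+42],(480,400),interpolation=cv2.INTER_CUBIC)
save('e3.png',cv2.resize(cv2.hconcat([a,b]),(800,296)))
E
```

```text
time: 43.2
position: [0.5382, -0.0404, 0.0609]
tool_rot: [-0.476, 3.105, -0.0]
contact_force: [-0.3, 0.2, -4.1]
gripper_width: 0.017
gripper_force: 79.1
t 43.2 pos [ 0.5382 -0.0404  0.0609] toolx [-0.954 -0.299 -0.   ] tooly [-0.299  0.954 -0.   ] z [ 0. -0. -1.] F [-0.3  0.2 -4.1] M [-0.05 -0.15 -0.04] w 0.017 g 79.1 q [ 0.23  0.44 -0.42  0.   -0.71 -1.49]
yaw -162.57944735285923 jaw centre [ 0.6276 -0.0123] to go tx,ty [-0.018   0.1161] roll 0.1007
```

View pics/e3.png

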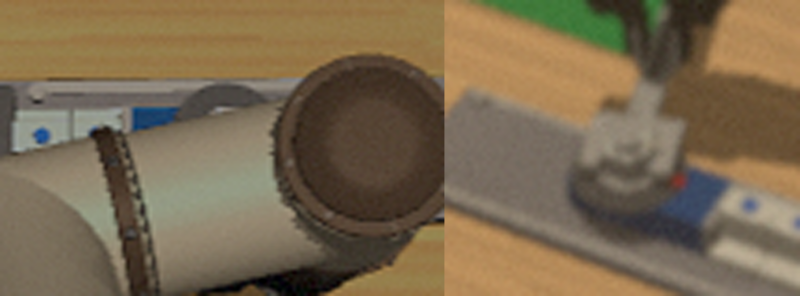

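```bash
python3 -m creep '[[-0.0019,0.0374,0,0.0318],[-0.0019,0.0374,0,0.0318],[-0.0004,0.0172,0,0.0146],[0,0,0,0],[0,0,0,0],[0,0,0,0]]'; python3 eng.py 0 -180.7; python3 -m creep '[[-0.0019,-0.0374,0,-0.0318],[0,-0.011,0,-0.0096],[0,0,0,0],[0.03,0,0,0],[0.04,0,0,0],[0.06,0,0,0],[0.06,0,0,0],[0,0,0,0],[0,0,-0.15,0],[0,0,-0.15,0],[0,0,0,0],[0,0,0,0]]'; python3 -c "
from h import *
st()"
```

```text
time: 43.9
position: [0.5341, -0.0179, 0.0609]
tool_rot: [-0.089, 3.14, 0.0]
contact_force: [1.3, -0.6, -2.6]
gripper_width: 0.0169
gripper_force: 79.1
t 43.9 pos [ 0.5341 -0.0179  0.0609] toolx [-0.998 -0.057 -0.001] tooly [-0.057  0.998  0.   ] z [ 0.001  0.    -1.   ] F [ 1.3 -0.6 -2.6] M [-0.12 -0.36  0.04] w 0.0169 g 79.1 q [ 0.27  0.43 -0.44 -0.   -0.7  -1.78]
yaw -176.75866204821062 jaw centre [ 0.6276 -0.0126] to go tx,ty [-0.0003  0.026 ] roll 0.0219
time: 45.1
position: [0.4886, -0.0381, 0.1364]
tool_rot: [-0.291, 3.126, 0.001]
contact_force: [-0.2, -0.7, -4.3]
gripper_width: 0.0168
gripper_force: 79.2
t 45.1 pos [ 0.4886 -0.0381  0.1364] toolx [-0.983 -0.184 -0.002] tooly [-0.184  0.983  0.001] z [ 0.002  0.001 -1.   ] F [-0.2 -0.7 -4.3] M [-0.02  0.17 -0.02] w 0.0168 g 79.2 q [ 0.25  0.26 -0.46 -0.   -0.84 -1.64]
```

```bash
python3 -m creep '[[0,-0.16,0,0],[0,-0.16,0,0],[0,-0.16,0,0],[0,-0.16,0,0],[0,0,0,0],[0,0,0,0]]'; python3 - <<'E'
import os; os.chdir('.')
from ang import *
im,d=optics.read_camera('top'); C=cal('top'); u0,v0=proj('top',[[.6275,-.0125,.05]])[0].astype(int); a=cv2.resize(im[v0-30:v0+30,u0-40:u0+40],(533,400),interpolation=cv2.INTER_CUBIC); angs(im,d,C,'top')
im,d=optics.read_camera('scene'); u0,v0=proj('scene',[[.6275,-.0125,.05]])[0].astype(int); b=cv2.resize(im[v0-30:v0+30,u0-40:u0+40],(533,400),interpolation=cv2.INTER_CUBIC); angs(im,d,cal('scene'),'scene')
save('e4.png',cv2.resize(cv2.hconcat([a,b]),(800,300)))
E
```

```text
time: 45.7
position: [0.5165, -0.1963, 0.1334]
tool_rot: [0.287, -3.124, -0.002]
contact_force: [-0.2, 0.5, -4.0]
gripper_width: 0.0171
gripper_force: 79.5
red 12 ang 4.573 conc 0.998 r [0.0267 0.0313 0.0352] uv 358.0 168.0 z 0.0433 hsv [  2.5 221.5 154. ]
white 2 ang 4.456 conc 0.998 r [0.0218 0.0221 0.0224] uv 362.0 168.5 z 0.0483 hsv [ 36.5  38.  146.5]
red 5 ang 4.652 conc 0.999 r [0.03   0.0337 0.0358] uv 277.0 219.0 z 0.0429 hsv [  4. 158. 132.]
white 2 ang 2.998 conc 0.999 r [0.0325 0.0329 0.0333] uv 270.5 208.0 z 0.0443 hsv [ 19.5  98.  151. ]
```

View pics/e4.png

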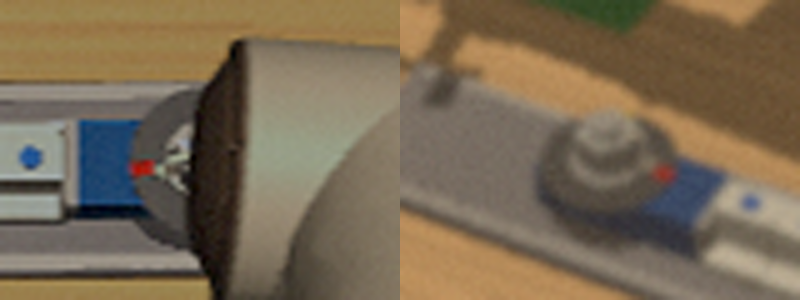

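```bash
python3 -m creep '[[-0.1485,0.067,-0.02,0],[-0.1485,0.067,-0.02,0],[-0.1485,0.067,-0.02,0],[-0.1485,0.067,-0.02,0],[-0.1485,0.067,-0.02,0],[-0.1485,0.067,-0.02,0],[0,0,0,0],[0,0,0,0],[0,0,0,0]]'; python3 w8.py w11.png; python3 - <<'E'
import os; os.chdir('.')
from h import *
im=np.load('w.npz')['im'];C=cal('wrist');cx,cy=.6272,-.0125
x0,y0=proj('wrist',[[cx,cy,.05]],C)[0].astype(int); print(x0,y0)
hs=cv2.cvtColor(im,cv2.COLOR_RGB2HSV)
for r in(.0225,.0245,.0262):
    a=np.arange(4.1,5.0,.06); w=.0085-a
    uv=proj('wrist',np.c_[cx+r*np.cos(w),cy+r*np.sin(w),np.full(len(a),.047)],C).round().astype(int)
    print(r,[(round(float(x),2),int(hs[q[1],q[0]][2]),int(hs[q[1],q[0]][1])) for x,q in zip(a,uv)])
y0=min(max(y0,45),354)
save('c11.png',cv2.resize(im[y0-45:y0+45,x0-60:x0+60],(480,360),interpolation=cv2.INTER_CUBIC))
E
```

```text
time: 46.7
position: [0.7171, -0.0552, 0.165]
tool_rot: [0.293, -3.126, -0.0]
contact_force: [0.7, -0.0, -2.5]
gripper_width: 0.0169
gripper_force: 79.5
t 46.75 pos [ 0.7172 -0.0557  0.1654] toolx [-0.983 -0.185  0.002] tooly [-0.185  0.983  0.   ] z [-0.002 -0.    -1.   ] F [-0.6 -1.6 -3.5] M [ 0.01  0.03 -0.01] w 0.0171 g 79.5 q [ 0.15  0.6   0.17 -0.   -1.15 -1.53]
yellow 118 ang 2.893 conc 0.998 r [0.0268 0.0316 0.0361] uv 387.0 67.5 z 0.0438 hsv [ 28. 195. 209.]
red 98 ang 4.617 conc 0.998 r [0.0271 0.032  0.0364] uv 424.0 111.0 z 0.0436 hsv [  1.  222.5 198. ]
white 10 ang 4.415 conc 0.998 r [0.0223 0.0235 0.0261] uv 414.5 103.5 z 0.0458 hsv [ 24.   51.  165.5]
388 108
0.0225 [(4.1, 120, 26), (4.16, 105, 36), (4.22, 102, 38), (4.28, 69, 37), (4.34, 157, 52), (4.4, 165, 54), (4.46, 214, 45), (4.52, 216, 44), (4.58, 206, 45), (4.64, 96, 40), (4.7, 87, 35), (4.76, 89, 34), (4.82, 130, 41), (4.88, 169, 33), (4.94, 123, 37), (5.0, 117, 37)]
0.0245 [(4.1, 78, 33), (4.16, 78, 36), (4.22, 80, 35), (4.28, 79, 36), (4.34, 92, 53), (4.4, 191, 51), (4.46, 213, 45), (4.52, 215, 43), (4.58, 202, 43), (4.64, 78, 128), (4.7, 88, 49), (4.76, 82, 31), (4.82, 83, 40), (4.88, 92, 33), (4.94, 83, 37), (5.0, 83, 34)]
0.0262 [(4.1, 80, 35), (4.16, 80, 38), (4.22, 84, 33), (4.28, 81, 28), (4.34, 127, 44), (4.4, 196, 47), (4.46, 213, 44), (4.52, 212, 40), (4.58, 196, 163), (4.64, 194, 229), (4.7, 172, 214), (4.76, 93, 80), (4.82, 79, 32), (4.88, 82, 37), (4.94, 82, 34), (5.0, 83, 31)]
```

View pics/c11.png

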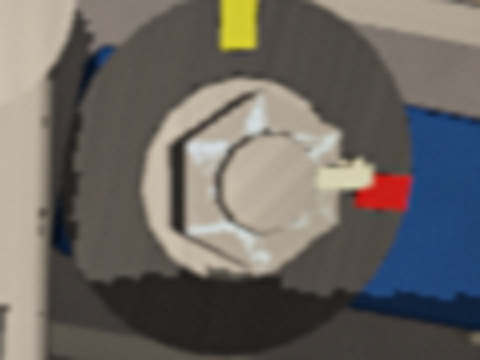

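```bash
python3 -m creep '[[0.146,0.0393,0,0],[0.146,0.0393,0,0],[0.146,0.0393,0,0],[0.146,0.0393,0,0],[0.146,0.0393,0,0],[0.146,0.0393,0,0],[0,0,0,0],[0,0,0.15,0],[0,0,0.15,0],[0,0,0.1,0],[0,0,0,0],[0,0,0,0]]'; python3 -m creep '[[0,0,0,0],[0,0,0,0]]';python3 eng.py .045 -169.3
```

```text
time: 47.95
position: [0.4928, -0.0387, 0.0666]
tool_rot: [-0.291, 3.127, -0.001]
contact_force: [-0.5, -0.1, -2.6]
gripper_width: 0.017
gripper_force: 79.5
time: 48.15
position: [0.4935, -0.0381, 0.0676]
tool_rot: [-0.291, 3.124, 0.001]
contact_force: [0.2, 0.0, -2.7]
gripper_width: 0.017
gripper_force: 79.5
t 48.15 pos [ 0.4935 -0.0381  0.0676] toolx [-0.983 -0.185 -0.004] tooly [-0.185  0.983  0.   ] z [ 0.004  0.001 -1.   ] F [ 0.2  0.  -2.7] M [-0.03  0.01 -0.02] w 0.017 g 79.5 q [ 0.25  0.37 -0.53  0.   -0.67 -1.64]
yaw -169.35102188660767 jaw centre [ 0.5856 -0.0208] to go tx,ty [0.0091 0.0012] roll -0.0003
```

```bash
python3 -m creep '[[0.005,0.001,0.026,0],[0,0,0,0],[0,0,0,0],[-0.03,0,0,0],[-0.03,0,0,0],[-0.03,0,0,0],[0,0,0,0],[0,0,0,0]]'; python3 eng.py 0 -169.3
```

```text
time: 48.95
position: [0.5131, -0.0341, 0.0591]
tool_rot: [0.291, -3.127, -0.0]
contact_force: [-0.2, 0.5, -4.7]
gripper_width: 0.017
gripper_force: 79.5
t 48.95 pos [ 0.5131 -0.0341  0.0591] toolx [-0.983 -0.184  0.001] tooly [-0.184  0.983  0.   ] z [-0.001 -0.    -1.   ] F [-0.2  0.5 -4.7] M [-0.01  0.1   0.02] w 0.017 g 79.5 q [ 0.25  0.41 -0.49 -0.   -0.67 -1.63]
yaw -169.3680217356033 jaw centre [ 0.6052 -0.0168] to go tx,ty [-0.0907 -0.    ] roll -0.0004
```

```bash
python3 -m creep '[[-0.02,0,-0.006,0],[-0.025,0,0,0],[-0.025,0,0,0],[-0.02,0,0,0],[0,0,0,0],[0,0,0,0]]'; python3 eng.py 0 -169.3; python3 -m creep '[[-0.0015,0.0374,0,0.0318],[-0.0015,0.0374,0,0.0318],[-0.0004,0.0172,0,0.0146],[0,0,0,0],[0,0,0,0],[0,0,0,0]]'; python3 eng.py 0 -183.4
```

```text
time: 49.55
position: [0.5351, -0.03, 0.0606]
tool_rot: [0.291, -3.127, -0.0]
contact_force: [0.2, -0.5, -2.6]
gripper_width: 0.0166
gripper_force: 79.5
t 49.55 pos [ 0.5351 -0.03    0.0606] toolx [-0.983 -0.185  0.001] tooly [-0.185  0.983  0.   ] z [-0.001 -0.    -1.   ] F [ 0.2 -0.5 -2.6] M [-0.    0.05  0.03] w 0.0166 g 79.5 q [ 0.25  0.44 -0.43 -0.   -0.7  -1.63]
yaw -169.36578736407395 jaw centre [ 0.6272 -0.0127] to go tx,ty [-0.0015  0.    ] roll -0.0004
time: 50.15
position: [0.5328, -0.0073, 0.0606]
tool_rot: [-0.093, -3.139, 0.0]
contact_force: [-1.1, 1.4, -3.9]
gripper_width: 0.0167
gripper_force: 79.6
t 50.15 pos [ 0.5328 -0.0073  0.0606] toolx [-0.998  0.059  0.001] tooly [ 0.059  0.998 -0.   ] z [-0.001 -0.    -1.   ] F [-1.1  1.4 -3.9] M [0.25 0.54 0.13] w 0.0167 g 79.6 q [ 0.29  0.43 -0.44 -0.   -0.7  -1.92]
yaw 176.5951119722948 jaw centre [ 0.6264 -0.0128] to go tx,ty [-0.0045  0.0016] roll 2.0
```

```bash
python3 -m creep '[[-0.0019,-0.0374,0,-0.0318],[0,-0.011,0,-0.0096],[0,0,0,0],[0.03,0,0,0],[0.04,0,0,0],[0.06,0,0,0],[0.06,0,0,0],[0,0,0,0],[0,0,-0.2,0],[0,0,-0.2,0],[0,0,0,0],[0,0,0,0]]'; python3 - <<'E'
from h import *
st(); s=sense(); W=R.from_rotvec(s['tool_rot']).as_matrix(); T=np.r_[.6272,-.0125,.165]-W@[.08,.06,0]
print(((T-s['position'])@W/.25).round(3))
E
```

```text
time: 51.35
position: [0.4867, -0.0221, 0.162]
tool_rot: [-0.11, 3.136, 0.002]
contact_force: [-0.5, 0.0, -4.2]
gripper_width: 0.0167
gripper_force: 79.6
t 51.35 pos [ 0.4867 -0.0221  0.162 ] toolx [-0.998 -0.07  -0.003] tooly [-0.07   0.998  0.001] z [ 0.003  0.001 -1.   ] F [-0.5  0.  -4.2] M [-0.02  0.18  0.01] w 0.0167 g 79.6 q [ 0.29  0.23 -0.44 -0.   -0.91 -1.79]
[-0.883 -0.241 -0.01 ]
```

```bash
python3 -m creep '[[-0.147,-0.04,0,0],[-0.147,-0.04,0,0],[-0.147,-0.04,0,0],[-0.147,-0.04,0,0],[-0.147,-0.04,0,0],[-0.147,-0.04,0,0],[0,0,0,0],[0,0,0,0],[0,0,0,0]]'; python3 w8.py w12.png; python3 - <<'E'
import os; os.chdir('.')
from h import *
im=np.load('w.npz')['im'];C=cal('wrist');cx,cy=.6272,-.0125
hs=cv2.cvtColor(im,cv2.COLOR_RGB2HSV)
for r in(.0225,.0245,.0262):
    a=np.arange(4.3,5.0,.05); w=.0085-a
    uv=proj('wrist',np.c_[cx+r*np.cos(w),cy+r*np.sin(w),np.full(len(a),.047)],C).round().astype(int)
    print(r,[(round(float(x),2),int(hs[q[1],q[0]][2]),int(hs[q[1],q[0]][1])) for x,q in zip(a,uv)])
x0,y0=proj('wrist',[[cx,cy,.05]],C)[0].astype(int); y0=min(max(y0,45),354)
save('c12.png',cv2.resize(im[y0-45:y0+45,x0-60:x0+60],(480,360),interpolation=cv2.INTER_CUBIC))
E
```

```text
time: 52.25
position: [0.7089, -0.0668, 0.1587]
tool_rot: [0.11, -3.135, -0.0]
contact_force: [-0.8, 0.6, -3.4]
gripper_width: 0.0168
gripper_force: 79.5
t 52.3 pos [ 0.7091 -0.0667  0.1597] toolx [-0.998 -0.07   0.003] tooly [-0.07   0.998  0.   ] z [-0.003 -0.    -1.   ] F [-0.5 -0.4 -2.3] M [-0.    0.03  0.01] w 0.017 g 79.5 q [ 0.13  0.59  0.15 -0.   -1.13 -1.63]
yellow 121 ang 2.893 conc 0.998 r [0.0269 0.0316 0.0361] uv 386.0 71.0 z 0.0436 hsv [ 29. 194. 209.]
red 93 ang 4.596 conc 0.997 r [0.0285 0.0327 0.0363] uv 429.0 109.0 z 0.0436 hsv [  1. 222. 197.]
white 9 ang 4.512 conc 1.0 r [0.023  0.0252 0.0261] uv 420.0 107.0 z 0.0465 hsv [ 24.  51. 171.]
0.0225 [(4.3, 149, 39), (4.35, 144, 42), (4.4, 146, 40), (4.45, 134, 48), (4.5, 130, 55), (4.55, 203, 48), (4.6, 213, 45), (4.65, 215, 44), (4.7, 207, 44), (4.75, 159, 45), (4.8, 126, 43), (4.85, 157, 42), (4.9, 155, 41), (4.95, 163, 33), (5.0, 197, 14)]
0.0245 [(4.3, 79, 36), (4.35, 80, 35), (4.4, 72, 32), (4.45, 69, 41), (4.5, 169, 56), (4.55, 189, 51), (4.6, 213, 45), (4.65, 215, 44), (4.7, 203, 46), (4.75, 74, 34), (4.8, 79, 29), (4.85, 83, 37), (4.9, 85, 39), (4.95, 87, 38), (5.0, 114, 36)]
0.0262 [(4.3, 82, 34), (4.35, 84, 33), (4.4, 84, 30), (4.45, 82, 56), (4.5, 213, 51), (4.55, 215, 45), (4.6, 212, 45), (4.65, 214, 45), (4.7, 207, 65), (4.75, 80, 51), (4.8, 80, 32), (4.85, 81, 35), (4.9, 79, 32), (4.95, 81, 31), (5.0, 82, 34)]
```

View pics/c12.png

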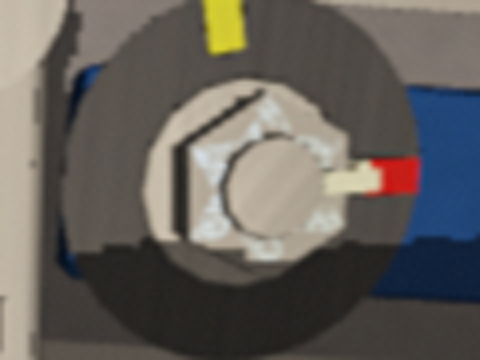

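```bash
python3 -m creep '[[0,0,0,-0.0472],[0,0,0,-0.0472],[0,0,0,-0.0472],[0,0,0,-0.0472],[0,0,0,-0.0472],[0,0,0,-0.0472],[0,0,0,-0.0472],[0,0,0,-0.0472],[0,0,0,-0.0472],[0,0,0,-0.0472],[0,0,0,0]]'; python3 -m creep '[[0.073,0.132,0,0],[0.073,0.132,0,0],[0.073,0.132,0,0],[0.073,0.132,0,0],[0.073,0.132,0,0],[0.073,0.132,0,0],[0.073,0.132,0,0],[0.073,0.132,0,0],[0,0,0,0],[0,0,0,0],[0,0,0,0]]'; cat > w13.py <<'E'
from w import *
st(); g=(c[:,1]>c[:,0]+20)&(c[:,1]>c[:,2]+20)&box(.33,.56,-.4,0,-.004,.01); rect(g,'mat')
for y in(-.32,-.28,-.24,-.2,-.16,-.12):
    q=P[g&(abs(P[:,1]-y)<.004)]
    if len(q)>9: print(y,np.percentile(q[:,0],[1,99]).round(4))
E
python3 w13.py w13.png
```

```text
time: 53.4
position: [0.7096, -0.0665, 0.1614]
tool_rot: [-2.202, 2.241, -0.0]
contact_force: [-0.8, 0.3, -3.3]
gripper_width: 0.017
gripper_force: 79.6
time: 54.5
position: [0.4446, -0.208, 0.1615]
tool_rot: [-2.2, 2.241, -0.003]
contact_force: [0.5, -0.9, -2.6]
gripper_width: 0.0172
gripper_force: 79.7
t 54.55 pos [ 0.4447 -0.2079  0.1613] toolx [-0.018 -1.     0.   ] tooly [-1.     0.018 -0.002] z [ 0.002 -0.    -1.   ] F [ 1.   0.1 -3.3] M [-0.09 -0.04  0.05] w 0.0169 g 79.7 q [-0.11  0.23 -0.43  0.   -0.91  0.09]
mat 10479 c 0.4421 -0.2303 w,h 0.2161 0.0998 ang 88.9 lo [ 0.3921 -0.3366  0.001 ] hi [ 0.4909 -0.1305  0.0045] zmed 0.0028
-0.32 [0.3909 0.489 ]
-0.28 [0.392  0.4899]
-0.24 [0.3926 0.4908]
-0.2 [0.3942 0.4914]
-0.16 [0.395  0.4921]
-0.12 [0.395  0.4792]
```

```bash
python3 -m creep '[[-0.004,0.007,0.15,0],[0,0,0.15,0],[0,0,0.15,0],[0,0,0.08,0],[0,0,0.03,0],[0,0,0.012,0],[0,0,0,0],[0,0,0,0],[0,0,0,0]]';python3 -m creep '[[0,0,0.01,0],[0,0,0,0],[0,0,0,0]]'
```

```text
time: 55.45
position: [0.443, -0.2072, 0.019]
tool_rot: [-2.201, 2.24, -0.003]
contact_force: [-0.9, 0.6, -3.4]
gripper_width: 0.017
gripper_force: 79.6
time: 55.75
position: [0.4421, -0.2072, 0.0155]
tool_rot: [-2.201, 2.241, -0.0]
contact_force: [0.0, 0.4, -3.1]
gripper_width: 0.0168
gripper_force: 79.7
```

```bash
python3 -m creep '[[0,0,0.003,0],[0,0,0,0],[0,0,0,0]]';python3 -m creep '[[0,0,0,0],[0,0,0,0],[0,0,0,0],[0,0,0,0],[0,0,-0.05,0],[0,0,-0.15,0],[0,0,-0.15,0],[0,0,-0.15,0],[0,0,-0.15,0],[0,0,0,0],[0,0,0,0],[0,0,0,0]]' 0.5; sed 's/.34,.52,-.36,-.05/.36,.52,-.36,-.05/' w9.py > w14.py; python3 w14.py w14.png; python3 - <<'E'
import os; os.chdir('.')
from h import *
a=np.load('w.npz')['im']; im,d=optics.read_camera('top'); b=cv2.resize(im[110:260,290:530],(640,400),interpolation=cv2.INTER_CUBIC)
save('f.png',cv2.resize(cv2.hconcat([a,b]),(800,250)))
E
```

```text
time: 56.05
position: [0.4422, -0.2072, 0.0151]
tool_rot: [-2.202, 2.241, -0.0]
contact_force: [-1.3, 0.0, 4.0]
gripper_width: 0.0173
gripper_force: 80.6
time: 57.25
position: [0.4412, -0.2069, 0.1759]
tool_rot: [2.2, -2.241, -0.003]
contact_force: [-0.0, 0.3, -0.7]
gripper_width: 0.0426
gripper_force: 0.0
t 57.3 pos [ 0.4412 -0.2069  0.1757] toolx [-0.018 -1.    -0.001] tooly [-1.     0.018  0.003] z [-0.003  0.001 -1.   ] F [-0.1 -0.2 -0.1] M [ 0.01 -0.03 -0.02] w 0.0429 g 0.0 q [-0.1   0.21 -0.41 -0.   -0.95  0.09]
[ 293   71   51  196 4214]
((0.4429650902748108, -0.21050763130187988), (0.060047924518585205, 0.21835152804851532), 0.12901093065738678)
-0.32 [0.4327 0.4467] 0.0129
-0.3 [0.4296 0.4492] 0.0129
-0.28 [0.4308 0.4491] 0.0126
-0.26 [0.431  0.4497] 0.0128
-0.24 [0.4311 0.4503] 0.0129
-0.22 [0.4313 0.4498] 0.0128
-0.2 [0.4315 0.4503] 0.0129
-0.18 [0.4316 0.4509] 0.0126
-0.16 [0.433  0.4515] 0.0128
-0.14 [0.4133 0.4718] 0.0126
-0.12 [0.4129 0.4717] 0.0126
-0.1 [0.4141 0.4709] 0.0122
y ext [-0.31853341 -0.10243655]
spanner_grip [(0.76, array([[ 0.4421, -0.2072,  0.008 ]])), (0.53, array([[0.6381, 0.1133, 0.008 ]]))]
spanner [(0.93, array([[ 0.4394, -0.1182,  0.003 ]]))]
```

View pics/f.png

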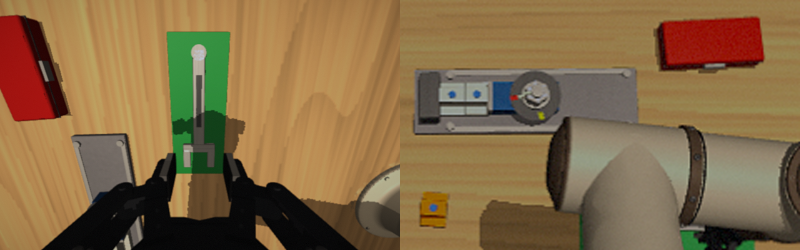

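```bash
python3 -m creep '[[-0.11,-0.09,-0.03,0],[-0.11,-0.09,-0.03,0],[-0.11,-0.09,-0.03,0],[-0.11,-0.09,-0.03,0],[-0.11,-0.09,0,0],[-0.11,-0.09,0,0],[-0.11,-0.09,0,0],[-0.11,-0.09,0,0],[0,0,0,0],[0,0,0,0],[0,0,0,0]]'; python3 w7.py w15.png; python3 - <<'E'
import os; os.chdir('.')
from h import *
D=np.load('w.npz'); im,d=D['im'],D['d']; C=cal('wrist'); v,u=np.nonzero(d>0); P=pts('wrist',np.c_[u,v],d[v,u],C)
for lab,x0,x1 in(('neck',.62,.634),('foot',.606,.612)):
    k=(P[:,0]>x0)&(P[:,0]<x1)&(P[:,1]>.045)&(P[:,1]<.135)
    print(lab,[ (round(y,3),np.median(P[k&(abs(P[:,1]-y)<.0016),2]).round(3)) for y in np.arange(.047,.135,.003)])
x0,y0=proj('wrist',[[.627,.06,.03]],C)[0].astype(int); print(x0,y0)
save('g.png',cv2.resize(im[max(y0-90,0):y0+90,x0-80:x0+80],(534,600),interpolation=cv2.INTER_CUBIC))
E
```

```text
time: 58.55
position: [0.6253, 0.0091, 0.2064]
tool_rot: [2.2, -2.241, -0.001]
contact_force: [0.2, 0.7, -0.9]
gripper_width: 0.0428
gripper_force: 0.0
t 58.6 pos [0.6253 0.0088 0.2068] toolx [-0.019 -1.     0.   ] tooly [-1.     0.019  0.001] z [-0.001 -0.    -1.   ] F [-0.6 -0.1  0.5] M [-0.07  0.02 -0.03] w 0.0427 g 0.0 q [ 0.27  0.41 -0.04 -0.   -1.12 -0.29]
jawtop 3406 c 0.6263 0.004 w,h 0.0743 0.1083 ang 1.3 lo [ 0.5917 -0.0479  0.0407] hi [0.6617 0.0572 0.0439] zmed 0.0425
necks 1057 c 0.6154 0.0938 w,h 0.044 0.0733 ang 1.6 lo [0.5963 0.0579 0.0474] hi [0.637  0.1297 0.0514] zmed 0.0497
stud 281 c 0.6265 -0.0124 w,h 0.0182 0.0167 ang 88.2 lo [ 0.6182 -0.0213  0.069 ] hi [ 0.6348 -0.0035  0.0731] zmed 0.0717
jaw_face [(0.9, array([[0.6302, 0.0591, 0.022 ]]))]
anvil_face [(0.78, array([[0.6275, 0.1276, 0.022 ]]))]
nut_axis [(0.57, array([[ 0.6298, -0.0124,  0.046 ]]))]
neck [(np.float64(0.047), np.float64(0.043)), (np.float64(0.05), np.float64(0.043)), (np.float64(0.053), np.float64(0.043)), (np.float64(0.056), np.float64(0.044)), (np.float64(0.059), np.float64(0.049)), (np.floa
[... 1574 characters left out ...]
at64(0.025)), (np.float64(0.092), np.float64(0.025)), (np.float64(0.095), np.float64(0.025)), (np.float64(0.098), np.float64(0.024)), (np.float64(0.101), np.float64(0.025)), (np.float64(0.104), np.float64(0.025)), (np.float64(0.107), np.float64(0.025)), (np.float64(0.11), np.float64(0.025)), (np.float64(0.113), np.float64(0.025)), (np.float64(0.116), np.float64(0.025)), (np.float64(0.119), np.float64(0.025)), (np.float64(0.122), np.float64(0.025)), (np.float64(0.125), np.float64(0.025)), (np.float64(0.128), np.float64(0.037)), (np.float64(0.131), np.float64(0.044)), (np.float64(0.134), np.float64(0.055))]
  return _methods._mean(a, axis=axis, dtype=dtype,
  ret = ret.dtype.type(ret / rcount)
```

The row is unbroken from jaw to anvil and nothing has moved, so I'm handing in.

```bash
python3 -c "
from workcell import job
print(job.finish_job())"
```

```text
the job is handed in; nothing more can be done
None
```

The job is handed in: both blanks in the scene (34 and 38 mm) are clamped between anvil and jaw, the nut was run down by finger to the yellow mark and then tightened with the spanner to the red mark (about 4.6 rad by camera), and the spanner lies lengthways on its mat; finish_job returned no verdict.

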